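# Weigh a sample canister on a hand spring scale

### The arm

A 6-joint arm with a two-finger parallel gripper is mounted at the origin on a cart in front of the work surface, level with it; the furniture and walls round the work are solid. World frame = base frame: x ahead of the robot, y to its left, z up, the work surface at z = 0. Lengths are in m, angles in degrees, forces in N, time in s.
With the tool pointing down it reaches from about 0.35 to 0.775 m from the base axis. Payload 5.5 kg.
Tool frame: the origin (TCP) lies on the centre line of the jaws, within the pads' length; the fingertips stand 14 mm ahead of it and the grasp point (between the pads) lies 5 mm behind it (arm.tip_extent is the distance from the TCP to the fingertips, in m); z points along the fingers, y is the direction in which the jaws open and shut (so a half turn about z gives the same grasp; the last joint's range is limited). The gripper opens to 85 mm and grips with 20 to 120 N. Pads are 22 mm wide; open, the fingers measure 114 mm over their backs; the gripper's body (76 mm by 85 mm) begins 54 mm behind the grasp point. The pads swing forward as they close: fully open they stand 13 mm farther back than shut.
Start: joints at [63.507, 17.945, 2.641, 74.691, 0, 82.002], TCP at [0.182, 0.545, 0.245] pointing down, gripper open.
Joint ranges: [-158.12, 158.12], [-49.38, 96.58], [-58.88, 72.47], [-126.05, 133.96], [-84.25, 85.87], [-180, 180]. Speed limits (degrees/s): [147.25, 147.25, 180, 180, 180, 180].

### API

Orientations are given as a 3x3 rotation matrix whose columns are the frame's x, y, z axes.
In Python, from plant import arm, cams, close_job, spotter gives the robot as it stands. The module is installed in compiled form; this text tells all that it offers.
- The arm moves only by the shell command python3 -m crank 'ROWS'. ROWS is JSON, a list of rows, each a list of 3 entries, a list of its own where there are three numbers: the finger opening in mm, from 0 to 85.4, then the shift along the world's x, y, z in mm, then the turn about the world's z in rad. A call has 1 to 20 rows; each row shifts and turns the commanded pose from where the row before left it; what a row does not reach is not made up. A row lasts 1/10 s, in which the tool goes at most 50 mm and 8.59 degrees, less where a joint would pass 70% of its speed; a pose out of reach is approached as far as the arm can. A call with a gripper value outside its range is refused whole. The fingers move at their own pace and stop on an object; the grip force is fixed at half the most. Time passes only in rows, so rows that do not move let the fingers close. It gives the time, the measured TCP pose, the force and the opening at its end, in the units of the state.
- arm.get_obs(): the state, without advancing time (a new reading comes with each control period).
- cams.camera(name): name is "scene" or "side" or "wrist"; returns the picture (400x640x3 uint8, red, green, blue); there is no depth.
- cams.get_calibration(name): a dict with "fovy" (degrees; the focal length in pixels is half the picture's height over the tangent of half this angle, whatever the lens; pixels are square), "cx", "cy" (the principal point, pixels), "rvec" (rotation vector, rad) and "tvec" (3), from world to camera coordinates, as OpenCV has them. Camera axes: x right, y down, z forward; pixel columns grow to the right and rows downward; lengths in m; the calibration is good to about 2 mm. A picture is of the moment at which its call begins: read the wrist's pose just before it. get_calibration takes no time and is no camera call; for the wrist camera it gives the pose at the moment of the call.
- close_job(): hands the job in, once; it reports no verdict.
Trained networks look in the newest picture that a camera, given by its name, has taken for a name from the list of things; names that differ only in an ending like _2 or _b are one class to them, and where a whole thing is asked for, a point or a joint stands for the part that bears it (a point fixed in the world has none). Each returns a list of dicts, best first, with "confidence" (0 to 1); they miss things now and then, are a little off and sometimes report something else, mostly with a low value. They report only what shows in the picture. A call takes as long as a camera call. They do not tell look-alikes from the thing itself.
- spotter.search_frame(query, camera): "at" ([x, y, z] in m, in the coordinates of the camera as it stood for that picture, good to about 4 mm: the middle of the surface that is visible of it).
The state is a dict: "clock": time; "joints": joint angles; "joint_velocities": joint speeds; "effort": joint torques, N m; "position": TCP position; "orientation": TCP orientation; "force": force on the tool from outside, world axes, zero at the start; "moment": the same for the moment, N m; "finger_gap": finger opening in m.
Only numpy, scipy, OpenCV 4.12 (cv2) and the standard library are available. Lean on these libraries where they do the work, as an engineer would, in place of code of your own. Each camera call takes 0.05 s, during which the arm holds its last target.

### The job

Take the hand spring scale from its stand, hook it under the sample canister's wire bail and lift slowly until the canister hangs just clear of the plate (about 1 cm, never more than 1.5 cm, and without overloading the scale); let it hang still there for 2 seconds so its weight can be read. Carry it, still that low, to the round cork pad, set it down gently and wholly on the pad, unhook the scale and hang it back in its stand's fork. Touch the canister with the hook only and leave the other things where they are.

Things in the scene. Friction and masses are not known exactly. Their poses are not given: they have to be found in the camera images.
- scale_grip (a point): Hand spring scale (0.17 kg): centre of its orange handle block, 52 mm along x, 16 mm across y (grip it so), 24 mm high. z up; the hook's mouth looks to -x. Below: 12 mm neck, collar 44 mm across, then a white tube 20 mm across ending 111 mm below this point, then the sliding hook. It starts hanging by its collar in the stand's fork, axes along the stand's.
- scale: The scale's body. Origin: centre of the underside of its collar (44 mm across, 6 mm thick), 36 mm below the centre of the handle block.
- hook_saddle (a point): Lowest inner point of the hook, on the tube's line, where the bail hangs; 145 mm below the handle's centre at reading 0. The hook is a C of 5 mm wire in the scale's x-z plane: back 16 mm out to +x; underside 5 mm below this point; tip 14 mm out to -x, its top 9 mm above this point; the mouth over the tip is open to -x up to 26 mm above this point.
- scale_hook (a joint): Reading of the scale: how far the hook is drawn down out of the tube, m. 0 unloaded; spring 140 N/m; end stops at 0.065 (overload; keep below 0.062) and, with the hook pushed up, -0.012. The red pointer on the tube moves with it.
- canister: Aluminium cylinder with a blue band, 56 mm across, 36 mm high, unknown mass 0.25 to 0.8 kg (draws the scale out 17 to 56 mm). Origin: centre of its underside, z up. A fixed bail of 4 mm wire stands on its flat top in its y-z plane: legs at y = +-22 mm, bent in from 58 mm height to a blunt peak in the middle. The hook passes under it along the canister's x, from either side.
- bail_apex (a point): Peak of the bail (centre of the wire), 74 mm above the canister's underside, over its centre; 36 mm of free height between the canister's top and the wire here.
- pad: Round cork pad with a dark rim, 92 mm across, 4 mm thick, fixed. Origin: centre of its underside.
- stand_seat (a point): Fixed stand with a fork on top: centre of the seat in the fork's top plane, 145 mm above the plate, where the centre of the collar's underside rests. Two level prongs along the stand's x, each 21 mm wide with a 30 mm gap between, open to -x; they reach 34 mm to -x of this point. The post is 52 mm to +x, no higher than the prongs; foot plate 10 mm thick. The stand's x points from fork mouth to post.
- stepped_shaft: Bystander: turned steel shaft standing upright, 34 mm across, 87 mm high. Origin: centre of its underside.
- ring_gauge: Bystander: steel ring gauge, 54 mm across, 18 mm high. Origin: centre of its underside.
- loupe: Bystander: black loupe, 42 mm across, 39 mm high. Origin: centre of its underside.
Mind the look-alikes: they are no part of the job. Leave any green look-alike of the canister alone.

How it is judged:
By the outcome, as a careful person would: the job done as asked, in the order asked, and still so for the second after the job is handed in, with the robot touching nothing.
It also fails if it takes over 72 s, if anything falls off the work surface, if the arm or the gripper's body presses on something with over 40 N, if the wrist force passes 120 N, or if a joint passes its speed limit or range.

## Working session

There is one attempt and no reset: what is moved stays moved. The work goes in short steps, Python scripts to look and compute and a shell command to move; the robot and the scene stay as the last step left them, time stands still between calls to the robot, and variables do not carry over. Pictures are saved under pics/ and viewed, and the job is handed in when it is done.

```bash
mkdir -p pics
cat > h.py <<'E'
import numpy as np,cv2
from plant import arm,cams,spotter,close_job
def K(n):
    c=cams.get_calibration(n); f=200/np.tan(np.radians(c['fovy'])/2)
    R,_=cv2.Rodrigues(np.array(c['rvec'],float)); return f,c['cx'],c['cy'],R,np.array(c['tvec'],float)
def proj(n,P):
    f,cx,cy,R,t=K(n); p=R@np.array(P,float)+t; return np.array([f*p[0]/p[2]+cx,f*p[1]/p[2]+cy])
def ray(n,uv,z):
    f,cx,cy,R,t=K(n); d=R.T@np.array([(uv[0]-cx)/f,(uv[1]-cy)/f,1]); o=-R.T@t
    return o+d*(z-o[2])/d[2]
def tow(n,p):
    f,cx,cy,R,t=K(n); return R.T@(np.array(p)-t)
def snap(n,fn,crop=None,s=1):
    im=cams.camera(n)[:,:,::-1].copy(); save(im,fn,crop,s); return im
def save(im,fn,crop=None,s=1):
    if crop: im=im[crop[1]:crop[3],crop[0]:crop[2]]
    if s!=1: im=cv2.resize(im,None,fx=s,fy=s,interpolation=cv2.INTER_CUBIC)
    cv2.imwrite('pics/'+fn,im)
E
python3 - <<'E'
from h import *
np.set_printoptions(precision=4,suppress=True)
o=arm.get_obs(); print(o['clock'],o['position'],o['orientation'],o['force'],o['finger_gap'],arm.tip_extent)
for n in ['scene','side','wrist']:
    snap(n,n+'0.png')
    f,cx,cy,R,t=K(n); print(n,f,cx,cy,-R.T@t,R[2])
for n in ['scene','side']:
  for q in ['scale','canister','pad','stand_seat','stepped_shaft','ring_gauge','loupe']:
    try:
      for r in spotter.search_frame(q,n)[:3]: print(n,q,r['confidence'],tow(n,r['at']))
    except Exception as e: print(q,e)
print(arm.get_obs()['clock'])
E
```

```text
0.0 [0.1822 0.5448 0.2444] [[-0.9484  0.3172 -0.0008]
 [ 0.3172  0.9484 -0.0017]
 [ 0.0003 -0.0019 -1.    ]] [-0.3294 -0.0563  0.0877] 0.08527003398104953 0.014
scene 439.1523802416992 330.35975558900793 195.6601151642192 [0.8469 0.9069 1.0239] [-0.2396 -0.7111 -0.661 ]
side 502.2994322771705 321.5187199965276 202.77621528024662 [-0.1954 -0.254   1.0374] [ 0.6226  0.21   -0.7539]
wrist 352.91146031463694 322.4780388705611 199.4213094047813 [0.1141 0.5672 0.373 ] [ 0.2657 -0.0896 -0.9599]
scene scale 0.6 [0.4867 0.3031 0.1578]
scene scale 0.43 [0.5152 0.0553 0.0429]
scene canister 0.74 [0.5143 0.0573 0.0422]
scene canister 0.56 [ 0.4328 -0.168   0.036 ]
scene pad 0.73 [ 0.54   -0.2207  0.0062]
scene stand_seat 0.87 [0.5057 0.3304 0.0961]
scene ring_gauge 0.63 [ 0.3795 -0.0673  0.0191]
scene loupe 0.56 [ 0.4426 -0.3278  0.0323]
side scale 0.68 [0.4754 0.2952 0.1487]
side canister 0.95 [0.5836 0.1187 0.036 ]
side canister 0.92 [ 0.4176 -0.1865  0.034 ]
side pad 0.69 [ 0.5509 -0.2267  0.0038]
side pad 0.56 [0.5074 0.04   0.0342]
side stand_seat 0.68 [0.4981 0.3029 0.0076]
side stepped_shaft 0.77 [ 0.6582 -0.0715  0.0454]
side ring_gauge 0.74 [ 0.3711 -0.0763  0.0157]
side loupe 0.8 [ 0.4326 -0.3317  0.0357]
side loupe 0.64 [ 0.6604 -0.0747  0.0457]
0.85
```

View pics/scene0.png

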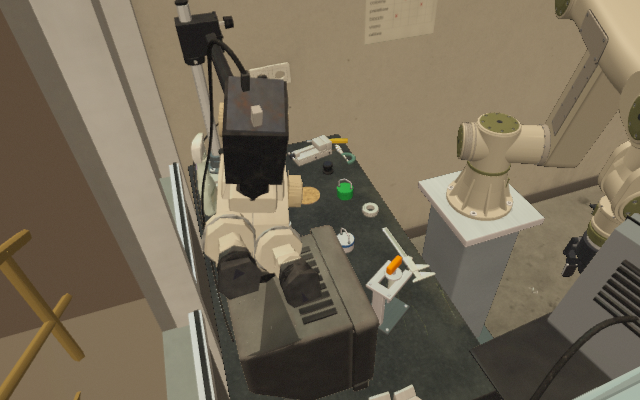

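View pics/side0.png

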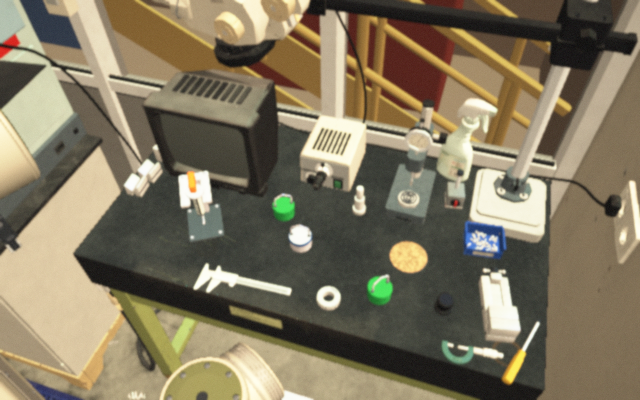

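View pics/wrist0.png

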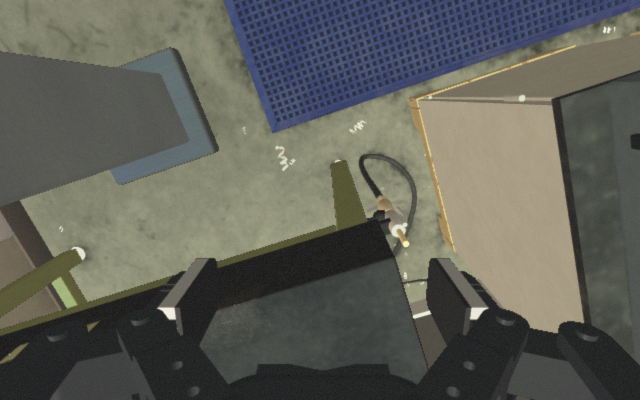

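Side view: stand with orange handle at ~(193,185), the blue-banded canister at (300,238), the pad at (408,256), and green decoys at (284,207) and (379,290). Next I zoom in.

Run:
```python
from h import *
a=cv2.imread('pics/side0.png');b=cv2.imread('pics/scene0.png')
save(a,'s1.png',(160,150,330,270),4.6)
save(b,'c1.png',(325,215,445,335),4.9)
save(a,'s2.png',(370,220,450,290),7)
```

```text
(no output)
```

View pics/s1.png

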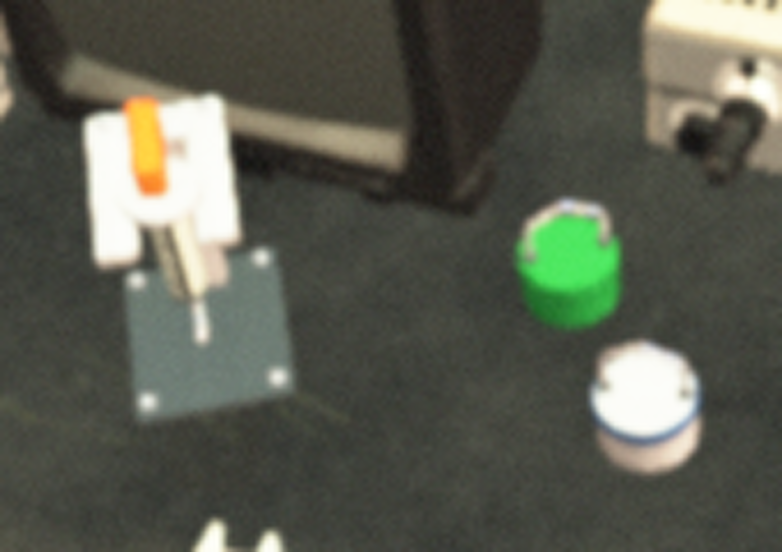

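View pics/c1.png

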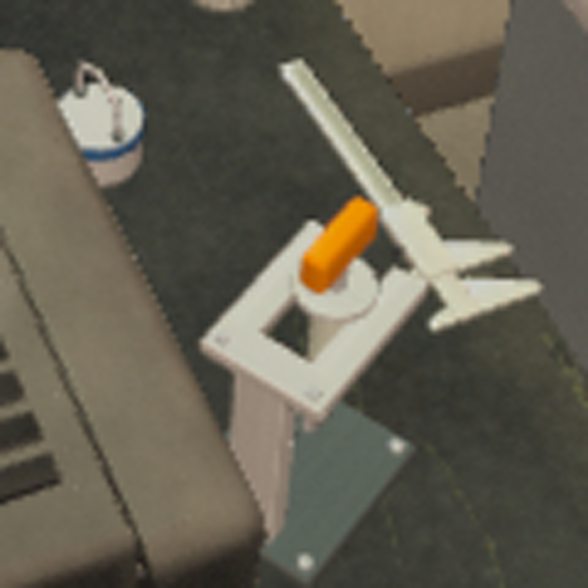

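View pics/s2.png

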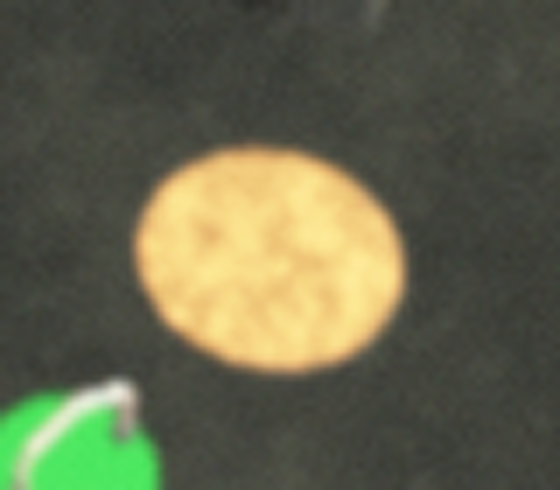

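```bash
python3 -m crank '[[85,[10,-10,40],0],[85,[28,-26,30],0],[85,[28,-26,25],0],[85,[30,-28,20],0],[85,[30,-28,0],0],[85,[30,-28,0],0],[85,[30,-28,0],0],[85,[30,-28,0],0],[85,[25,-25,0],0],[85,[17,-18,0],0],[85,[0,0,0],0],[85,[0,0,0],0],[85,[0,0,0],0]]'
python3 - <<'E'
from h import *
a=snap('wrist','w1.png'); print(arm.get_obs()['position'])
for q in ['scale','scale_grip','stand_seat','canister']:
   for r in spotter.search_frame(q,'wrist')[:3]: print(q,r['confidence'],tow('wrist',r['at']))
for uv in [(410,190),(360,200)]: print(uv, ray('side',uv,0))
E
```

```text
clock: 2.15
position: [0.4398, 0.3009, 0.3604]
orientation: [[-0.949, 0.316, -0.0], [0.316, 0.949, 0.0], [0.0, 0.0, -1.0]]
force: [0.2, -0.2, -0.7]
finger_gap: 0.0848
[0.43966719 0.30105877 0.36046877]
scale 0.88 [0.47187416 0.29790998 0.18818973]
scale_grip 0.73 [0.47679224 0.29914186 0.187561  ]
stand_seat 0.87 [0.49017172 0.31587418 0.14313996]
stand_seat 0.2 [ 0.54492295 -0.22866638  0.00524118]
canister 0.92 [0.51367461 0.05391951 0.03842995]
canister 0.89 [0.58595408 0.12691554 0.03433266]
canister 0.85 [ 0.42823671 -0.15690783  0.02125883]
(410, 190) [ 0.77988318 -0.18649973  0.        ]
(360, 200) [ 0.70243032 -0.06289698  0.        ]
```

View pics/w1.png

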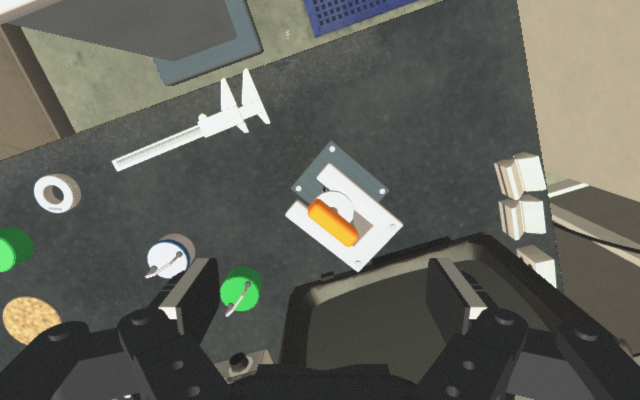

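Wrist view: handle around (333,222), fork corners near (287,212), (362,268), (402,225), canister at (170,257) with its bail, green look-alike at (240,292), and the pad at (32,320). The monitor lies ahead. Zooming for corners.

Run:
```python
from h import *
a=cv2.imread('pics/w1.png')
save(a,'w1a.png',(275,130,415,280),4)
save(a,'w1b.png',(130,220,200,300),7)
save(a,'w1c.png',(0,280,80,360),6)
```

```text
(no output)
```

View pics/w1a.png

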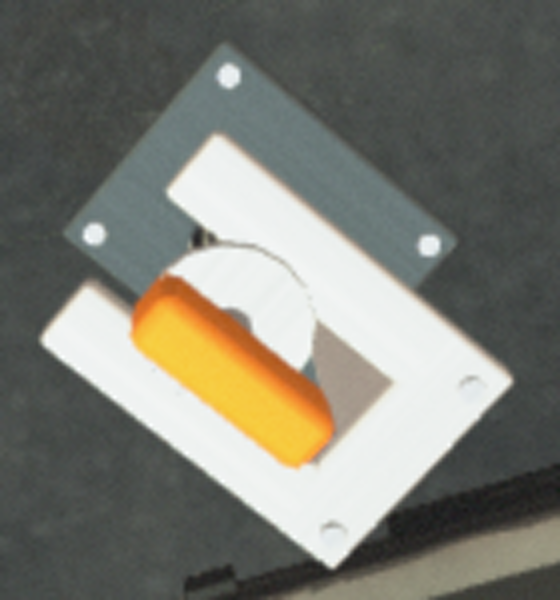

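View pics/w1b.png

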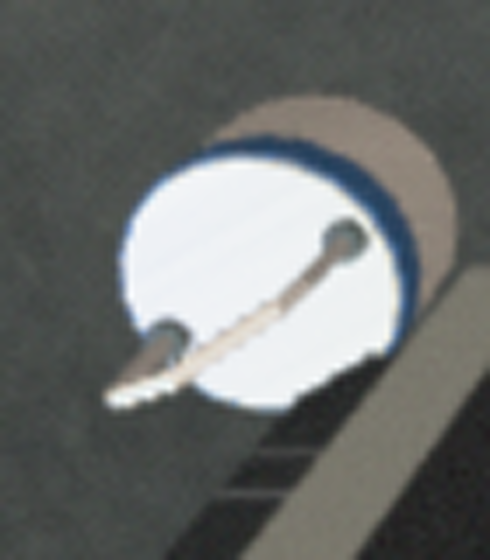

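Run:
```python
from h import *
np.set_printoptions(precision=4,suppress=True)
g=lambda u,v:(u/4+275,v/4+130)
P={k:ray('wrist',g(*c),.145)[:2] for k,c in dict(Lo=(40,340),Li=(92,283),Ri=(167,190),Ro=(219,133),Rr=(512,380),Lr=(333,568)).items()}
for k in P: print(k,P[k])
x=(P['Lr']-P['Lo'])+(P['Rr']-P['Ro']); print('fork yaw',np.degrees(np.arctan2(x[1],x[0])))
y=-(P['Ro']-P['Lo']);print('yaw from mouth',np.degrees(np.arctan2(-y[0],y[1])), np.linalg.norm(P['Ro']-P['Lo']))
ux=x/np.linalg.norm(x); m=(P['Lo']+P['Ro']+P['Li']+P['Ri'])/4; print('seat',m+.034*ux)
H=[ray('wrist',g(*c),.192)[:2] for c in [(165,280),(133,325),(300,465),(333,425)]]
print(H,np.mean(H,0)); d=H[2]-H[1]+H[3]-H[0]; print('handle yaw',np.degrees(np.arctan2(d[1],d[0])),np.linalg.norm(d)/2)
c=lambda u,v:(u/7+130,v/7+220)
A=ray('wrist',c(168,335),.036)[:2];B=ray('wrist',c(345,240),.036)[:2]
d=A-B;print('can',A,B,(A+B)/2,np.linalg.norm(d),'yaw',np.degrees(np.arctan2(-d[0],d[1])))
print('top centre ellipse',ray('wrist',c(262,285),.036))
# side view legs/ apex
s=lambda u,v:(u/4.6+160,v/4.6+150)
A=ray('side',s(603,388),.036)[:2];B=ray('side',s(686,393),.036)[:2];print('side legs',A,B,(A+B)/2,'apex',ray('side',s(640,345),.074))
print('side top',ray('side',s(645,390),.036))
# pad by color
for n,f in [('side','side0.png')]:
    im=cv2.imread('pics/'+f);h=cv2.cvtColor(im,cv2.COLOR_BGR2HSV)
    m=cv2.inRange(h,(8,70,120),(30,255,255)); m[:,:370]=0;m[:,450:]=0;m[:225]=0;m[285:]=0
    mm=cv2.moments(m,True);uv=(mm['m10']/mm['m00'],mm['m01']/mm['m00']);print('pad',uv,mm['m00'],ray(n,uv,.004))
im=cv2.imread('pics/w1.png');h=cv2.cvtColor(im,cv2.COLOR_BGR2HSV)
m=cv2.inRange(h,(8,70,120),(30,255,255)); m[:,80:]=0;m[:285]=0;m[350:]=0
mm=cv2.moments(m,True);uv=(mm['m10']/mm['m00'],mm['m01']/mm['m00']);print('pad w',uv,mm['m00'],ray('wrist',uv,.004))
```

```text
Lo [0.4708 0.2497]
Li [0.4606 0.2675]
Ri [0.4437 0.2933]
Ro [0.4341 0.31  ]
Rr [0.5195 0.3621]
Lr [0.5567 0.3026]
fork yaw 31.486250293852518
yaw from mouth -148.63834170504072 0.07061444874635855
seat [0.4813 0.2979]
[array([0.4528, 0.2905]), array([0.4604, 0.2804]), array([0.5041, 0.3057]), array([0.4971, 0.3156])] [0.4786 0.2981]
handle yaw 29.788848946495673 0.050712140012821455
can [0.5183 0.0232] [0.5104 0.0661] [0.5143 0.0446] 0.043593251422788123 yaw -169.53170009144202
top centre ellipse [0.5141 0.046  0.036 ]
side legs [0.5089 0.0657] [0.5192 0.0213] [0.514  0.0435] apex [0.5151 0.0446 0.074 ]
side top [0.5144 0.0433 0.036 ]
pad (408.0943396226415, 256.6385302879841) 1007.0 [ 0.5528 -0.2265  0.004 ]
pad w (28.381283422459894, 318.1818181818182) 1870.0 [ 0.546  -0.2261  0.004 ]
```

Run:
```python
from h import *
np.set_printoptions(precision=3,suppress=True)
print(arm.get_obs()['joints'])
for uv in [(295,290),(380,262),(480,236)]:
  for z in (0.0,.03,.06): print(uv,ray('wrist',uv,z))
for uv in [(170,160),(268,188),(272,80),(160,95)]:
  for z in (0.02,.15,.25): print('side',uv,ray('side',uv,z))
```

```text
[25.75  12.976 12.015 89.023  0.007 44.16 ]
(295, 290) [0.634 0.191 0.   ]
(295, 290) [0.618 0.199 0.03 ]
(295, 290) [0.602 0.207 0.06 ]
(380, 262) [0.629 0.33  0.   ]
(380, 262) [0.613 0.33  0.03 ]
(380, 262) [0.597 0.329 0.06 ]
(480, 236) [0.635 0.483 0.   ]
(480, 236) [0.619 0.473 0.03 ]
(480, 236) [0.603 0.463 0.06 ]
side (170, 160) [0.671 0.502 0.02 ]
side (170, 160) [0.56  0.406 0.15 ]
side (170, 160) [0.475 0.331 0.25 ]
side (268, 188) [0.652 0.187 0.02 ]
side (268, 188) [0.544 0.131 0.15 ]
side (268, 188) [0.461 0.087 0.25 ]
side (272, 80) [1.125 0.362 0.02 ]
side (272, 80) [0.956 0.283 0.15 ]
side (272, 80) [0.826 0.223 0.25 ]
side (160, 95) [0.938 0.688 0.02 ]
side (160, 95) [0.793 0.568 0.15 ]
side (160, 95) [0.681 0.475 0.25 ]
```

Run:
```python
from h import *
a=cv2.imread('pics/side0.png')
save(a,'s3.png',(120,60,300,220),4.3)
```

```text
(no output)
```

View pics/s3.png

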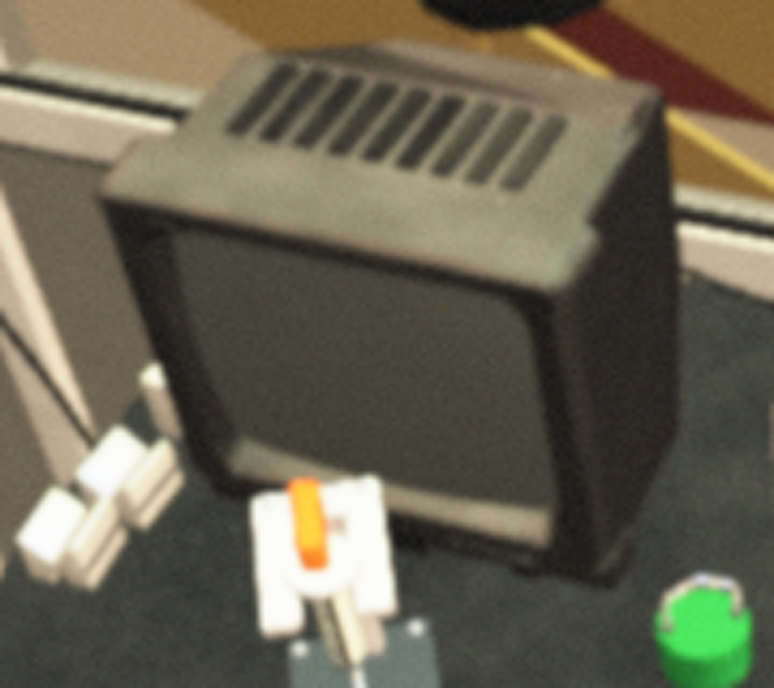

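```bash
python3 -m crank '[[85,[10,-1,0],0.145],[85,[10,-1,-20],0.145],[85,[10,-1,-20],0.145],[85,[10,0,-20],0.145],[85,[0,0,0],0.145],[85,[0,0,0],0.145],[85,[0,0,0],0],[85,[0,0,0],0],[85,[0,0,0],0]]'
python3 - <<'E'
from h import *
a=snap('wrist','w2.png',(120,180,520,400),2); snap('wrist','w2f.png')
print(ray('wrist',(0,0),0), [proj('wrist',p) for p in [(.48,.298,.193)]])
E
```

```text
clock: 3.3
position: [0.4803, 0.2976, 0.3005]
orientation: [[-0.855, -0.519, 0.0], [-0.519, 0.855, 0.0], [-0.0, 0.0, -1.0]]
force: [0.2, -0.5, 0.5]
finger_gap: 0.0853
[ 0.51574503 -0.09119841  0.        ] [array([323.37451785, 203.55141899])]
```

View pics/w2.png

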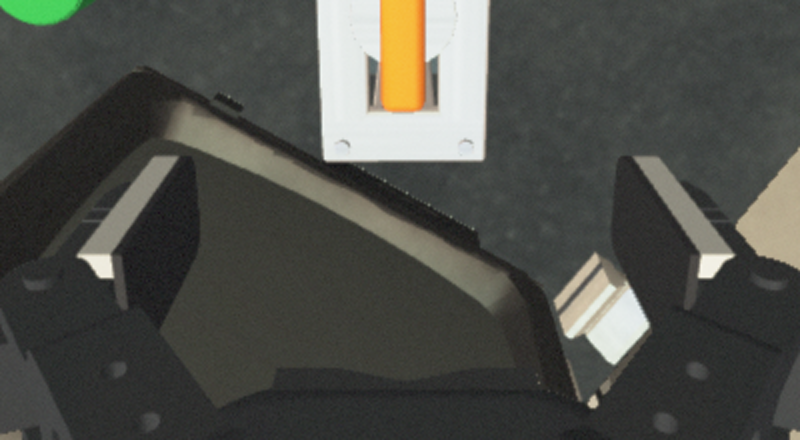

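Run:
```python
from h import *
a=cv2.imread('pics/w2f.png'); save(a,'w2c.png',(260,110,390,270),4)
h=cv2.cvtColor(a,cv2.COLOR_BGR2HSV); m=cv2.inRange(h,(5,150,150),(25,255,255)); m[:, :290]=0; m[:,360:]=0
ys,xs=np.nonzero(m); print(xs.min(),xs.max(),ys.min(),ys.max())
r=cv2.minAreaRect(np.c_[xs,ys].astype(np.float32)); print(r)
for z in (.193,.17): print(ray('wrist',r[0],z))
for p in [(-26,-8),(-26,8),(26,8),(26,-8)]:
  t=np.radians(31.3); x,y=p; print(proj('wrist',(.480+(x*np.cos(t)-y*np.sin(t))/1e3,.298+(x*np.sin(t)+y*np.cos(t))/1e3,.193)))
```

```text
310 332 162 235
((320.9346008300781, 198.49053955078125), (73.22183227539062, 21.451452255249023), 88.75463104248047)
[0.4777418 0.2946297 0.193    ]
[0.4834897 0.2980224 0.17     ]
[311.66648683 166.87008587]
[335.25824533 166.90556107]
[334.40791915 238.11913308]
[312.17447471 238.08899908]
```

View pics/w2c.png

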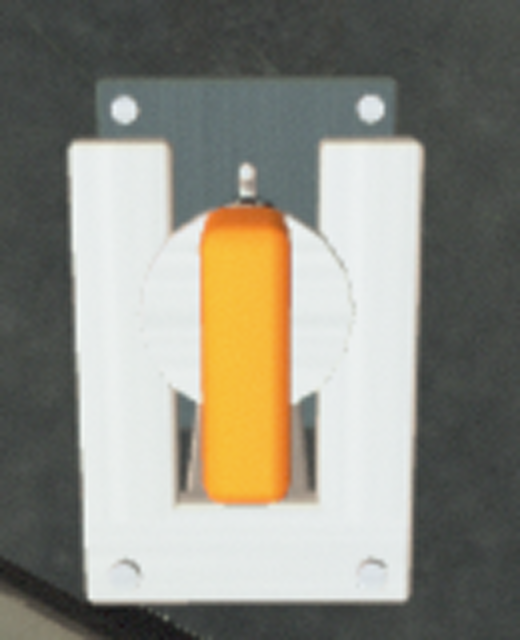

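```bash
python3 -m crank '[[85,[0,-1.3,-40],0],[60,[0,0,-40],0],[50,[0,0,-25],0],[50,[0,0,-12],0],[50,[0,0,-7],0],[50,[0,0,0],0],[50,[0,0,0],0]]'
python3 - <<'E'
from h import *
snap('wrist','w3.png'); o=arm.get_obs();print(o['position'],o['force'])
E
```

```text
clock: 4.1
position: [0.4813, 0.2964, 0.1777]
orientation: [[-0.854, -0.52, 0.002], [-0.52, 0.854, 0.001], [-0.002, -0.0, -1.0]]
force: [-0.3, -1.3, 0.1]
finger_gap: 0.0499
[0.48138928 0.29647128 0.17788983] [0.21819031 0.46827102 0.27896505]
```

View pics/w3.png

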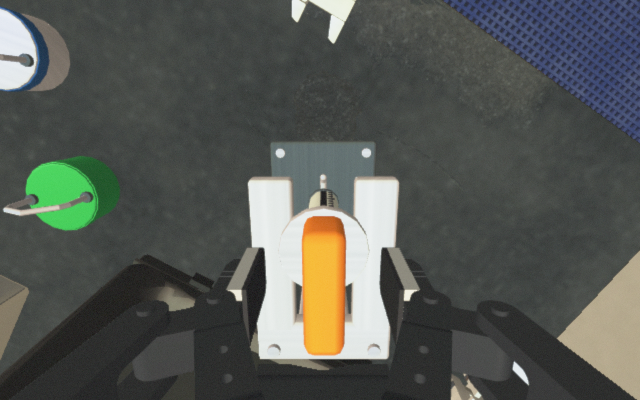

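The jaws straddle the handle: its centre is at u≈323 and the pads are symmetric about it. I close now.

```bash
python3 -m crank '[[5,[0,0,-1.5],0],[5,[0,0,0],0],[5,[0,0,0],0],[5,[0,0,0],0],[5,[0,0,0],0],[5,[0,0,0],0]]'; python3 -m crank '[[5,[0,0,4],0],[5,[0,0,4],0],[5,[0,0,4],0],[5,[0,0,0],0],[5,[0,0,0],0]]';  python3 - <<'E'
from h import *
snap('wrist','w4.png',(180,120,480,400),2); snap('side','s4.png',(160,130,260,230),6)
E
```

```text
clock: 4.75
position: [0.4808, 0.2962, 0.1755]
orientation: [[-0.854, -0.52, 0.001], [-0.52, 0.854, 0.001], [-0.001, -0.0, -1.0]]
force: [-0.8, -0.9, 5.5]
finger_gap: 0.0153
clock: 5.25
position: [0.4804, 0.296, 0.1868]
orientation: [[-0.854, -0.52, -0.0], [-0.52, 0.854, 0.0], [0.0, 0.0, -1.0]]
force: [-1.2, -0.8, -0.5]
finger_gap: 0.0158
```

View pics/w4.png

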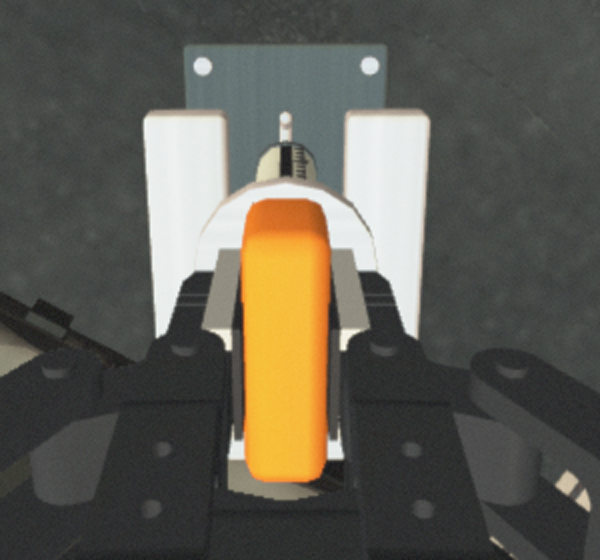

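View pics/s4.png

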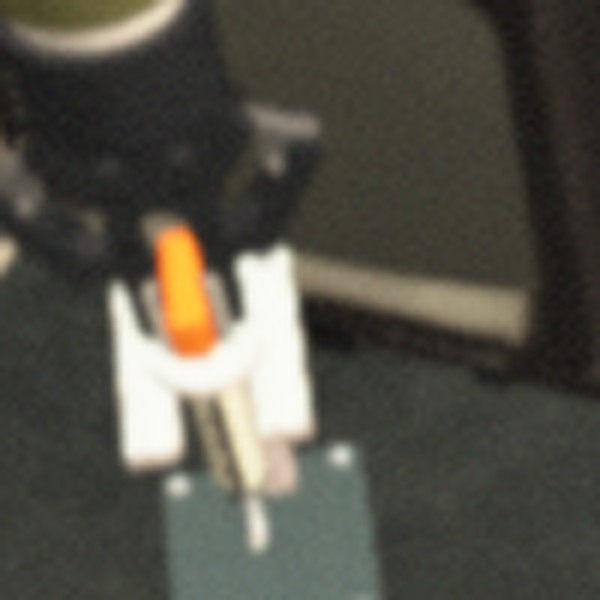

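```bash
python3 -m crank '[[5,[-9,-5.4,0],0],[5,[-17,-10.4,0],0],[5,[-17,-10.4,0],0],[5,[-17,-10.4,0],0],[5,[-9,-5.4,20],0],[5,[10,-15,35],-0.115],[5,[20,-25,35],-0.115],[5,[26,-33,23],-0.116],[5,[26,-33,0],0],[5,[26,-33,0],0],[5,[26,-33,0],0],[5,[15,-18,0],0],[5,[7,-9,0],0],[5,[0,0,0],0],[5,[0,0,0],0],[5,[0,0,0],0]]';  python3 - <<'E'
from h import *
snap('wrist','w5.png'); snap('side','s5.png',(220,130,400,290),4.4);print(arm.get_obs()['position'])
E
```

```text
clock: 6.95
position: [0.5665, 0.0563, 0.3001]
orientation: [[-0.98, -0.201, -0.0], [-0.201, 0.98, 0.0], [0.0, 0.0, -1.0]]
force: [-0.3, 0.3, -0.3]
finger_gap: 0.0154
[0.56673167 0.05620046 0.30019101]
```

View pics/w5.png

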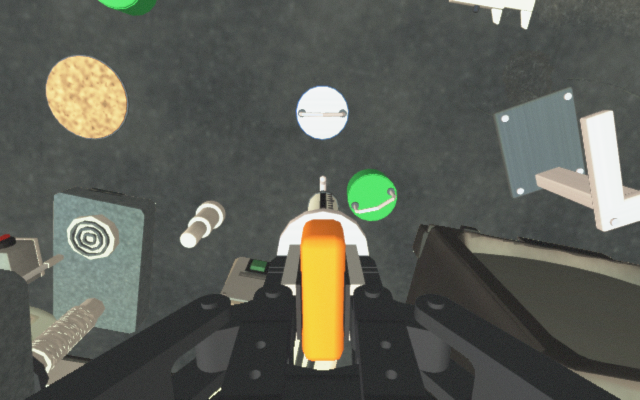

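View pics/s5.png

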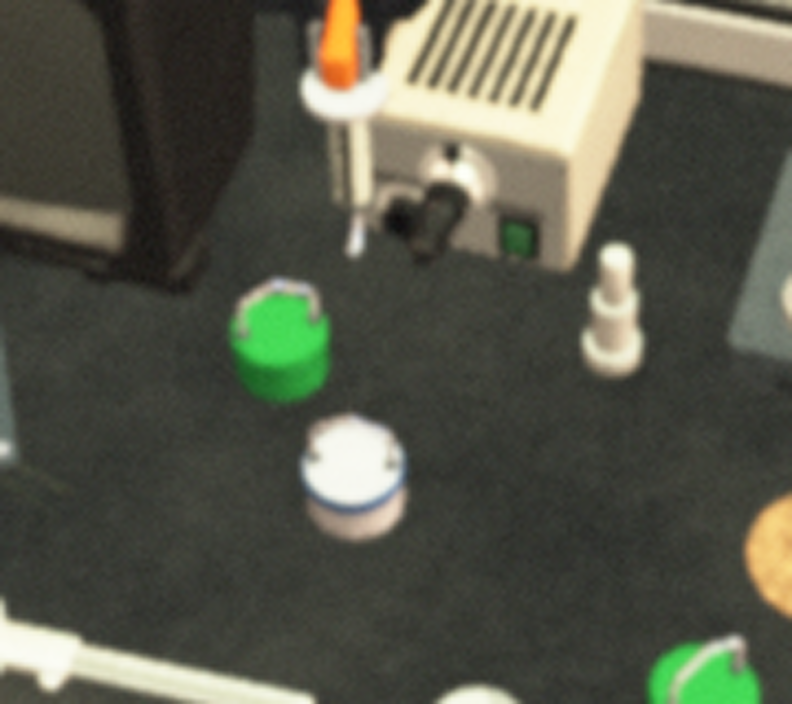

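Wrist view: canister centred at (322,112), bail horizontal in the image, hook tip at (323,182), green can at (372,197), pad at (87,97). A magnifier stand on a base is at (105,260), ahead of the pad. Refining.

Run:
```python
from h import *
a=cv2.imread('pics/w5.png'); save(a,'w5a.png',(285,75,405,225),5); save(a,'w5b.png',(30,40,140,150),5)
```

```text
(no output)
```

View pics/w5a.png

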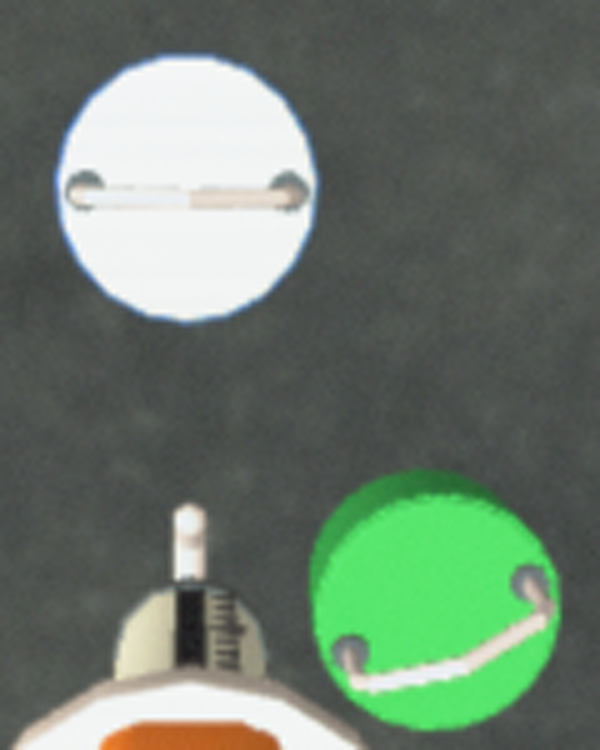

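View pics/w5b.png

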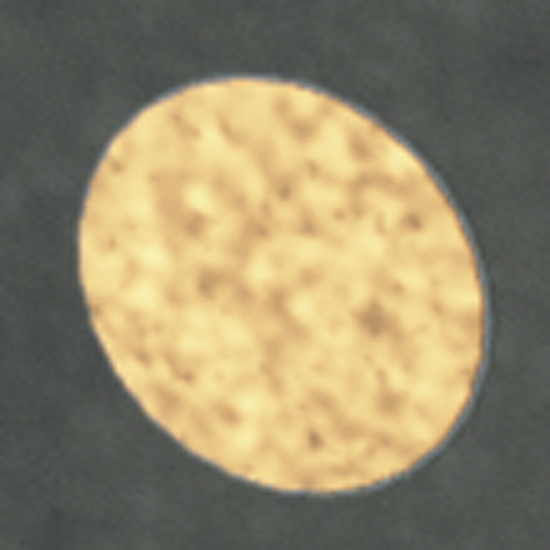

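Run:
```python
from h import *
np.set_printoptions(precision=4,suppress=True)
w=lambda u,v:(u/5+285,v/5+75)
A=ray('wrist',w(85,190),.036);B=ray('wrist',w(290,190),.036); print(A,B,(A+B)/2,np.linalg.norm(A-B)); d=B-A; print(np.degrees(np.arctan2(-d[0],d[1])))
print('apex',ray('wrist',w(189,199),.074),'top',ray('wrist',w(187,188),.036))
print('hook tip pred vs seen', proj('wrist',np.array([.5667,.0562,.3002])+np.array([-.98*.012,-.201*.012,-.1395+.008])), w(189,512))
b=lambda u,v:(u/5+30,v/5+40)
im=cv2.imread('pics/w5.png');h=cv2.cvtColor(im,cv2.COLOR_BGR2HSV)
m=cv2.inRange(h,(8,50,120),(30,255,255)); m[:,140:]=0;m[150:]=0;m[:40]=0
ys,xs=np.nonzero(cv2.morphologyEx(m,cv2.MORPH_OPEN,np.ones((3,3))));
P=np.array([ray('wrist',(x,y),.004)[:2] for x,y in zip(xs,ys)]); c=cv2.minEnclosingCircle((P*1000).astype(np.float32)); print('pad',P.mean(0),c)
print('green',ray('wrist',w(437,610),.036), 'bail',ray('wrist',w(350,685),.058),ray('wrist',w(548,618),.058))
print('magnifier base',[ray('wrist',p,0.015)[:2] for p in [(55,195),(152,200),(135,330)]])
```

```text
[0.5179 0.0233 0.036 ] [0.5088 0.0667 0.036 ] [0.5133 0.045  0.036 ] 0.044340767032348474
11.734536182468462
apex [0.5133 0.0453 0.074 ] top [0.513  0.0448 0.036 ]
hook tip pred vs seen [322.7544 179.0315] (322.8, 177.4)Traceback (most recent call last):
  File "<stdin>", line 11, in <module>
  File "h.py", line 9, in ray
    f,cx,cy,R,t=K(n); d=R.T@np.array([(uv[0]-cx)/f,(uv[1]-cy)/f,1]); o=-R.T@t
                ~^^^
  File "h.py", line 4, in K
    c=cams.get_calibration(n); f=200/np.tan(np.radians(c['fovy'])/2)
ValueError: time passes only in moves, steps and waits
```

```bash
sed -i 's/^def K(n):/_c={}\ndef K(n):\n    if n not in _c: _c[n]=_K(n)\n    return _c[n]\ndef _K(n):/' h.py
python3 - <<'E'
from h import *
np.set_printoptions(precision=4,suppress=True)
w=lambda u,v:(u/5+285,v/5+75)
im=cv2.imread('pics/w5.png');h=cv2.cvtColor(im,cv2.COLOR_BGR2HSV)
m=cv2.inRange(h,(8,50,120),(30,255,255)); m[:,140:]=0;m[150:]=0;m[:40]=0
ys,xs=np.nonzero(cv2.morphologyEx(m,cv2.MORPH_OPEN,np.ones((3,3))));
P=np.array([ray('wrist',(x,y),.004)[:2] for x,y in zip(xs,ys)]); c=cv2.minEnclosingCircle((P*1000).astype(np.float32)); print('pad',P.mean(0),c)
print('green',ray('wrist',w(437,610),.036), 'bail',ray('wrist',w(350,685),.058),ray('wrist',w(548,618),.058))
print('magnifier base',[ray('wrist',p,0.015)[:2] for p in [(55,195),(152,200),(135,330)]])
print('shaft',ray('wrist',(210,212),.03),ray('wrist',(188,240),.087))
E
```

```text
pad [ 0.5527 -0.2257] ((553.5607299804688, -225.66539001464844), 46.465213775634766)
green [0.5941 0.1208 0.036 ] bail [0.6093 0.1016 0.058 ] [0.5854 0.1405 0.058 ]
magnifier base [array([ 0.6753, -0.2536]), array([ 0.6578, -0.1376]), array([ 0.8492, -0.1473])]
shaft [ 0.6529 -0.0626  0.03  ] [ 0.6658 -0.0667  0.087 ]
```

```bash
python3 -m crank '[[5,[0,0,-30],0],[5,[0,0,-30],0],[5,[0,0,-25],0],[5,[0,0,-15],0],[5,[0,0,-5.5],0],[5,[0,0,0],0],[5,[0,0,0],0],[5,[0,0,0],0]]';  python3 - <<'E'
from h import *
snap('side','s6.png',(250,150,350,260),6);snap('scene','c6.png',(310,210,400,280),8);o=arm.get_obs();print(o['position'],o['force'])
E
```

```text
clock: 7.85
position: [0.5682, 0.0551, 0.1957]
orientation: [[-0.98, -0.2, 0.002], [-0.2, 0.98, -0.0], [-0.002, -0.0, -1.0]]
force: [-0.1, 0.4, -1.5]
finger_gap: 0.0152
[0.56805503 0.05505475 0.19539488] [ 0.61823922 -0.27601576 -2.27144076]
```

View pics/s6.png

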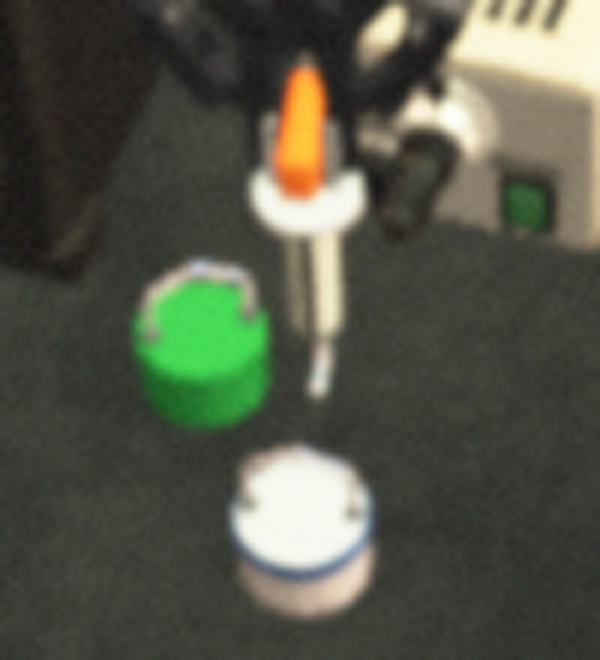

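View pics/c6.png

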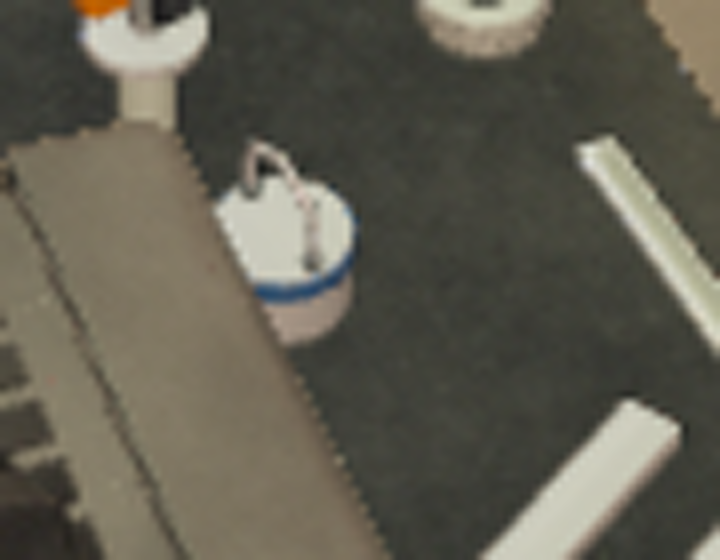

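```bash
python3 -m crank '[[5,[-5,-1,0],0],[5,[-5,-1,0],0],[5,[-5,-1,0],0],[5,[-5,-1,0],0],[5,[-5,-1,0],0],[5,[0,0,0],0],[5,[0,0,0],0]]';  python3 - <<'E'
from h import *
snap('side','s7.png',(250,150,350,260),6);snap('wrist','w7.png',(220,60,420,240),4);o=arm.get_obs();print(o['position'],o['force'])
E
```

```text
clock: 8.65
position: [0.5424, 0.05, 0.1944]
orientation: [[-0.98, -0.2, 0.0], [-0.2, 0.98, 0.0], [-0.0, 0.0, -1.0]]
force: [0.2, 0.2, -1.8]
finger_gap: 0.0153
[0.54266847 0.05004719 0.19439331] [-0.10704467  0.08903613 -2.13968119]
```

View pics/s7.png

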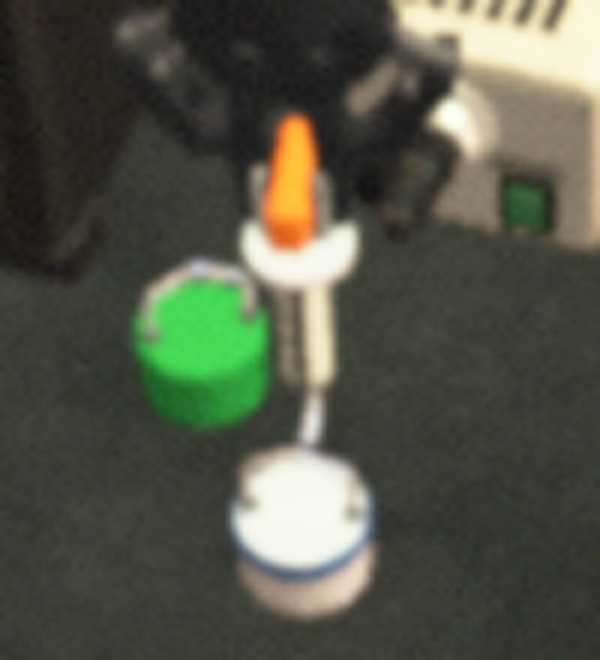

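View pics/w7.png

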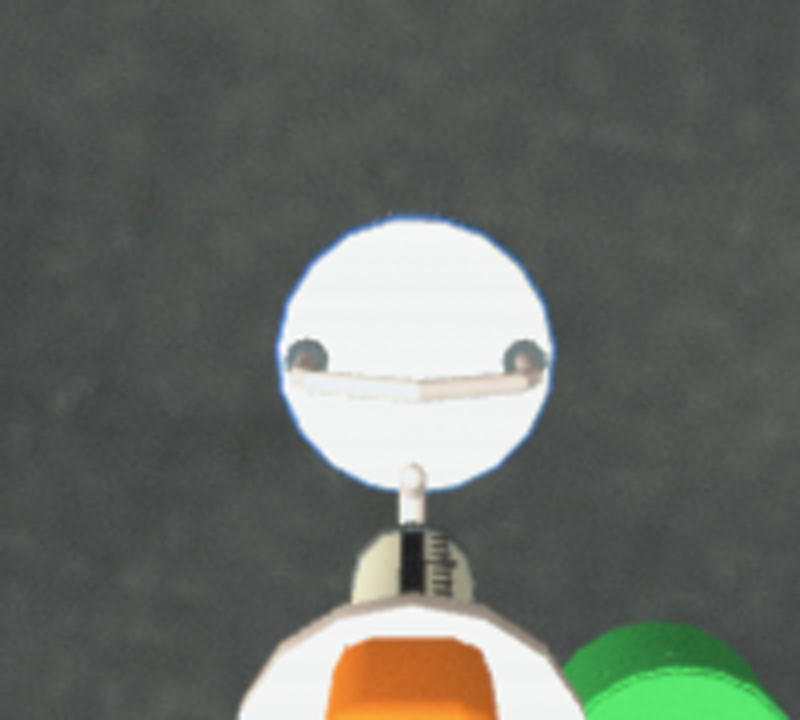

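The hook is on the bail's centre line at u≈412 (bail peak 417). I continue under it.

```bash
python3 -m crank '[[5,[-5,-1,0],0],[5,[-5,-1,0],0],[5,[-5,-1,0],0],[5,[-5,-1,0],0],[5,[-5,-0.8,0],0],[5,[-3.5,-0.6,0],0],[5,[0,0,0],0],[5,[0,0,0],0]]';  python3 - <<'E'
from h import *
snap('side','s8.png',(250,150,350,260),6);snap('wrist','w8.png',(220,120,420,300),4);snap('scene','c8.png',(310,210,400,280),8);o=arm.get_obs();print(o['position'],o['force'])
E
```

```text
clock: 9.55
position: [0.514, 0.0446, 0.1945]
orientation: [[-0.98, -0.2, 0.001], [-0.2, 0.98, 0.0], [-0.001, -0.0, -1.0]]
force: [-0.2, 0.1, -2.0]
finger_gap: 0.0149
[0.51417811 0.0446094  0.19433454] [ 0.87511069  0.35232469 -1.95135687]
```

View pics/s8.png

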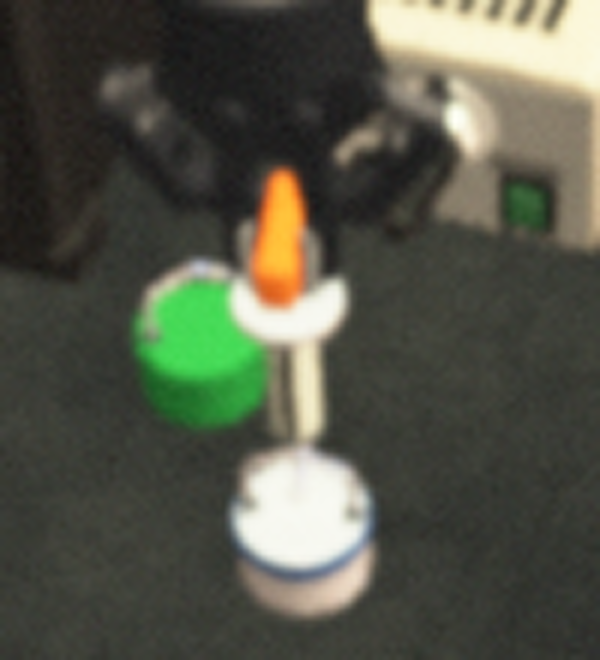

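View pics/w8.png

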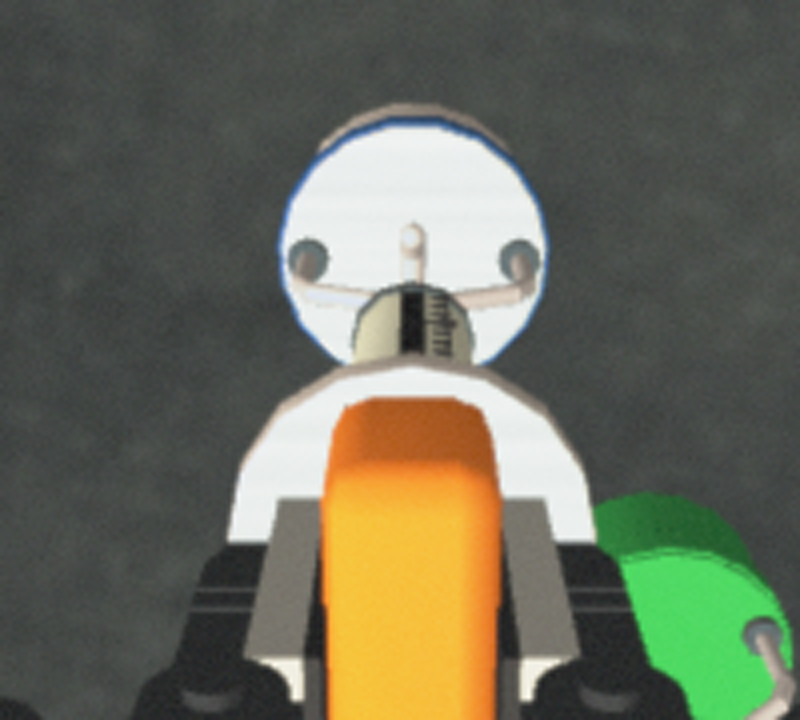

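View pics/c8.png

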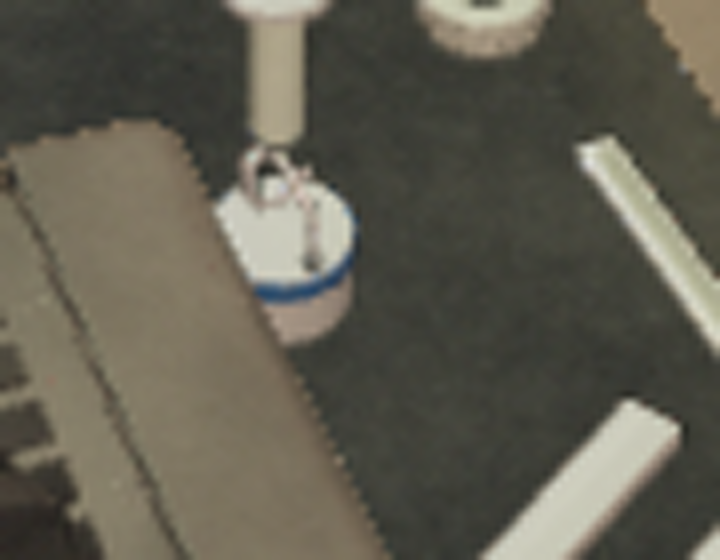

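Hook tip is visible through the bail, past the wire. Lifting slowly.

```bash
python3 -m crank '[[5,[0,0,4],0],[5,[0,0,4],0],[5,[0,0,4],0],[5,[0,0,4],0],[5,[0,0,3],0],[5,[0,0,3],0],[5,[0,0,3],0],[5,[0,0,3],0],[5,[0,0,3],0],[5,[0,0,0],0],[5,[0,0,0],0],[5,[0,0,0],0]]';  python3 - <<'E'
from h import *
snap('scene','c9.png',(310,210,400,280),8);snap('wrist','w9.png',(220,120,420,300),4)
F=[]
o=arm.get_obs();print(o['position'],o['force'])
E
```

```text
clock: 10.9
position: [0.5139, 0.0446, 0.2251]
orientation: [[-0.98, -0.2, -0.0], [-0.2, 0.98, 0.0], [0.0, 0.0, -1.0]]
force: [0.2, 0.1, -3.2]
finger_gap: 0.0153
[0.51387441 0.04465742 0.22513441] [-4.23463803e-01 -4.20336870e-03 -5.06554519e+00]
```

View pics/c9.png

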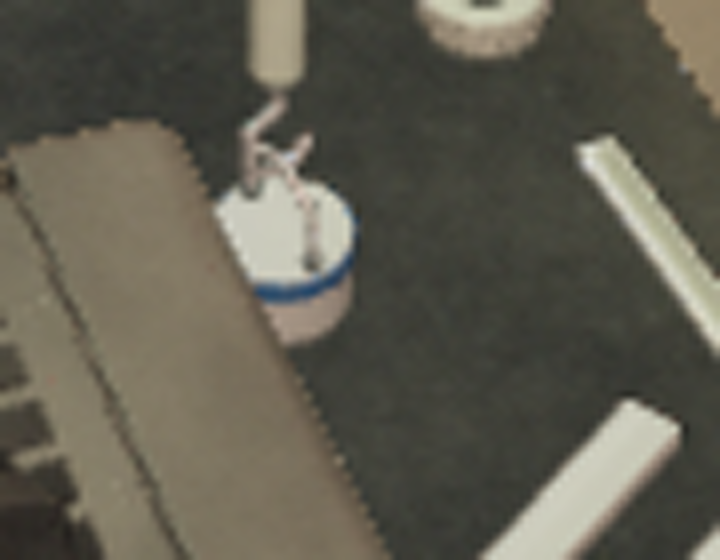

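View pics/w9.png

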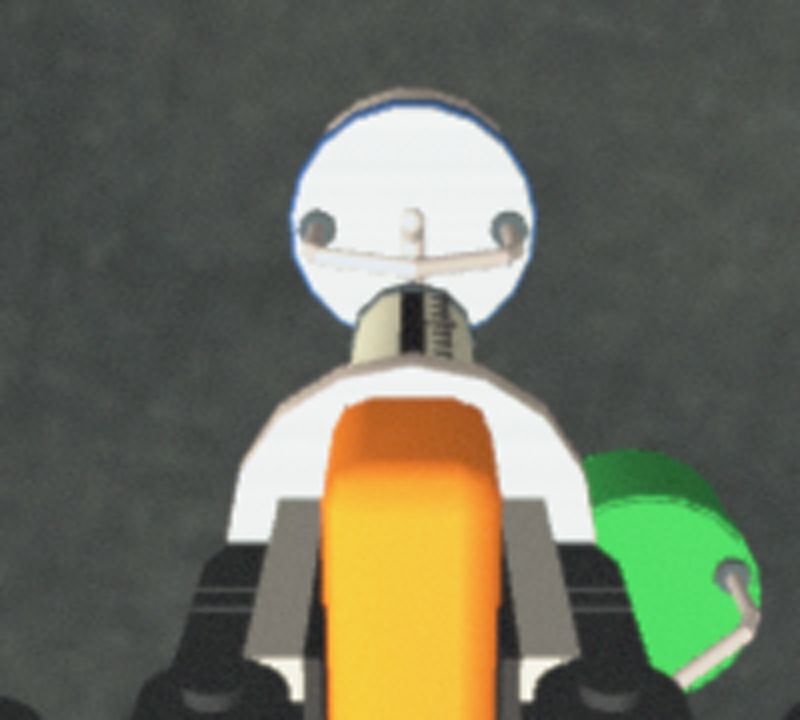

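```bash
cat > mon.py <<'E'
from h import *
def mon(N=10):
    F=[];C=[];z=[]
    for i in range(N):
        im=cams.camera('side'); o=arm.get_obs(); F.append(o['force']); z.append(o['position'])
        h=cv2.cvtColor(im,cv2.COLOR_RGB2HSV).astype(float)
        C.append(im.astype(np.float32))
    im=np.mean(C,0)
    cv2.imwrite('pics/avg_%.2f.png'%arm.get_obs()['clock'],im[:,:,::-1])
    b=np.clip(im[:,:,2]-im[:,:,0]-15,0,None); sub=b[215:262,270:340] 
    yy,xx=np.mgrid[215:262,270:340]; s=sub.sum()
    print('pos',np.round(np.mean(z,0),4),'F',np.round(np.mean(F,0),2),'sd',np.round(np.std(F,0)[2],2),'blue',round((xx*sub).sum()/s,2),round((yy*sub).sum()/s,2),round(s))
E
python3 -m crank '[[5,[0,0,2],0],[5,[0,0,2],0],[5,[0,0,0],0],[5,[0,0,0],0]]'; python3 -c "
from mon import *
im=cv2.imread('pics/side0.png')[:,:,::-1].astype(np.float32)
b=np.clip(im[:,:,2]-im[:,:,0]-15,0,None)[215:262,270:340];yy,xx=np.mgrid[215:262,270:340];print((xx*b).sum()/b.sum(),(yy*b).sum()/b.sum(),b.sum())
mon()"
```

```text
clock: 11.4
position: [0.5139, 0.0447, 0.2293]
orientation: [[-0.98, -0.2, -0.0], [-0.2, 0.98, 0.0], [0.0, 0.0, -1.0]]
force: [0.6, -0.1, -3.4]
finger_gap: 0.0148
303.65208747514913 242.3558648111332 503.0
pos [0.5139 0.0447 0.2293] F [ 0.12  0.63 -4.22] sd 0.41 blue 304.17 242.42 421[ WARN:0@13.393] global loadsave.cpp:1063 imwrite_ Unsupported depth image for selected encoder is fallbacked to CV_8U.
```

```bash
python3 -m crank '[[5,[0,0,2],0],[5,[0,0,2],0],[5,[0,0,2],0],[5,[0,0,0],0],[5,[0,0,0],0]]'|sed -n 1,2p; python3 -c "
from mon import *
mon()"; python3 -m crank '[[5,[0,0,2],0],[5,[0,0,2],0],[5,[0,0,2],0],[5,[0,0,0],0],[5,[0,0,0],0]]'|sed -n 1,2p; python3 -c "
from mon import *
mon()"
```

```text
clock: 12.4
position: [0.5139, 0.0446, 0.2353]
pos [0.5139 0.0446 0.2353] F [ 0.13  0.01 -5.24] sd 0.51 blue 304.15 242.41 420
clock: 13.4
position: [0.5139, 0.0447, 0.2413]
pos [0.5139 0.0446 0.2413] F [ 0.22  0.17 -5.94] sd 0.6 blue 304.16 242.39 421[ WARN:0@12.974] global loadsave.cpp:1063 imwrite_ Unsupported depth image for selected encoder is fallbacked to CV_8U.
[ WARN:0@13.145] global loadsave.cpp:1063 imwrite_ Unsupported depth image for selected encoder is fallbacked to CV_8U.
```

```bash
python3 -m crank '[[5,[0,0,2],0],[5,[0,0,2],0],[5,[0,0,1],0],[5,[0,0,0],0],[5,[0,0,0],0]]'|sed -n 1,2p; python3 -c "
from mon import *
mon()" 2>/dev/null; python3 -m crank '[[5,[0,0,2],0],[5,[0,0,2],0],[5,[0,0,1],0],[5,[0,0,0],0],[5,[0,0,0],0]]'|sed -n 1,2p; python3 -c "
from mon import *
mon()" 2>/dev/null
```

```text
clock: 14.4
position: [0.5139, 0.0446, 0.2463]
pos [0.5139 0.0446 0.2463] F [ 0.11  0.07 -6.66] sd 0.37 blue 303.7 242.81 407
clock: 15.4
position: [0.514, 0.0446, 0.2514]
pos [0.5139 0.0446 0.2513] F [ 0.26  0.17 -6.69] sd 0.58 blue 304.11 241.69 418
```

```bash
python3 -m crank '[[5,[0,0,2],0],[5,[0,0,2],0],[5,[0,0,1],0],[5,[0,0,0],0],[5,[0,0,0],0],[5,[0,0,0],0],[5,[0,0,0],0],[5,[0,0,0],0]]'|sed -n 1,2p; python3 -c "
from mon import *
for z in (0,.005,.01): print(proj('side',(.5135-.027,.0448,.03+z)))
snap('wrist','w10.png',(220,120,420,300),4)
mon(16)
b=cv2.imread('pics/side0.png');
import glob;fs=sorted(glob.glob('pics/avg_*'));print(fs)
" 2>/dev/null
```

```text
clock: 16.7
position: [0.5139, 0.0446, 0.2563]
[296.01251674 244.66720438]
[295.91149538 243.46680357]
[295.80985944 242.25909993]
pos [0.5139 0.0446 0.2563] F [-0.02  0.13 -6.39] sd 0.55 blue 303.15 240.7 344
['pics/avg_11.90.png', 'pics/avg_12.90.png', 'pics/avg_13.90.png', 'pics/avg_14.90.png', 'pics/avg_15.90.png', 'pics/avg_17.55.png']
```

Run:
```python
from h import *
ims=[cv2.imread('pics/avg_13.90.png'),cv2.imread('pics/avg_17.55.png')]
c=[cv2.resize(i[205:265,270:335],None,fx=6,fy=6,interpolation=cv2.INTER_CUBIC) for i in ims]
cv2.imwrite('pics/cmp.png',np.hstack(c))
g=[cv2.cvtColor(i,cv2.COLOR_BGR2GRAY) for i in ims]
# bottom edge profile
for x in (296,300,304):
  for k in g: print(x,k[244:258,x])
```

```text
296 [146  99 112 135 145 145 135 112  82  64  59  59  59  61]
296 [119 140 146 145 134 108  79  63  60  60  60  59  60  61]
300 [188 118 112 146 165 170 172 160 122  82  63  60  60  60]
300 [123 154 168 173 169 148 111  77  64  61  61  61  60  61]
304 [140 130 165 191 199 199 189 152 103  70  61  63  64  64]
304 [181 198 200 196 178 137  90  67  62  62  61  62  63  63]
```

View pics/cmp.png

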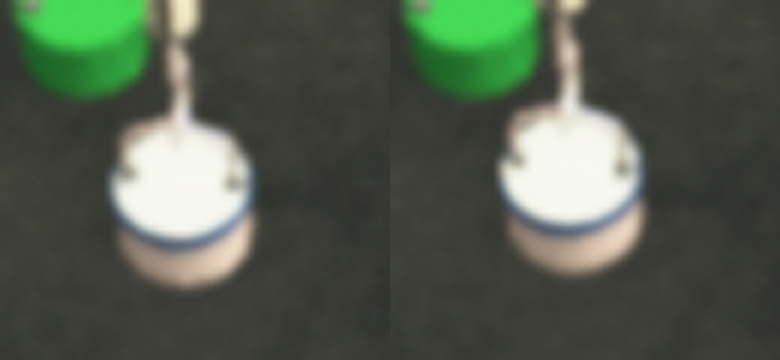

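View pics/w10.png

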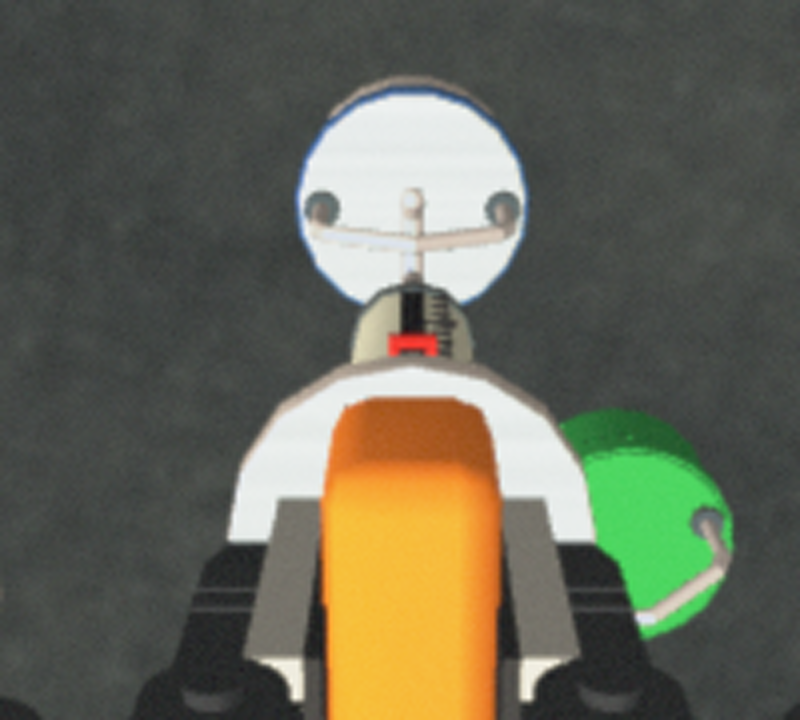

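Bottom edge rose about 2.2 px, which is about 9 mm. Force plateaued at about 4.9 N net, a reading of about 35 mm. Both agree with 9.6 mm expected. Holding still.

```bash
python3 -m crank '[[5,[0,0,0],0],[5,[0,0,0],0],[5,[0,0,0],0],[5,[0,0,0],0],[5,[0,0,0],0],[5,[0,0,0],0],[5,[0,0,0],0],[5,[0,0,0],0],[5,[0,0,0],0],[5,[0,0,0],0],[5,[0,0,0],0],[5,[0,0,0],0],[5,[0,0,0],0],[5,[0,0,0],0],[5,[0,0,0],0],[5,[0,0,0],0],[5,[0,0,0],0],[5,[0,0,0],0],[5,[0,0,0],0],[5,[0,0,0],0]]'|sed -n 1,2p;  python3 -c "
from mon import *
mon(10)" 2>/dev/null
```

```text
clock: 19.55
position: [0.5139, 0.0446, 0.2563]
pos [0.5139 0.0446 0.2563] F [ 0.02 -0.05 -6.83] sd 0.52 blue 303.12 240.7 342
```

```bash
python3 -m crank '[[5,[0.3,-2,0],0],[5,[0.6,-4,0],0],[5,[0.9,-6,0],0],[5,[1.2,-8,0],0],[5,[1.45,-10,0],0],[5,[1.45,-10,0],0],[5,[1.45,-10,0],0],[5,[1.45,-10,0],0],[5,[1.45,-10,0],0],[5,[1.45,-10,0],0],[5,[1.45,-10,0],0],[5,[1.45,-10,0],0]]'
```

```text
clock: 21.25
position: [0.5286, -0.0562, 0.2563]
orientation: [[-0.98, -0.2, -0.0], [-0.2, 0.98, 0.0], [-0.0, 0.0, -1.0]]
force: [0.5, 0.3, -6.6]
finger_gap: 0.015
```

```bash
python3 -m crank '[[5,[1.45,-10,0],0],[5,[1.45,-10,0],0],[5,[1.45,-10,0],0],[5,[1.45,-10,0],0],[5,[1.45,-10,0],0],[5,[1.45,-10,0],0],[5,[1.45,-10,0],0],[5,[1.45,-10,0],0],[5,[1.45,-10,0],0],[5,[1.45,-10,0],0],[5,[1.45,-10,0],0],[5,[1.45,-10,0],0],[5,[1.45,-10,0],0],[5,[1.45,-10,0],0],[5,[1.45,-10,0],0],[5,[1.2,-8,0],0],[5,[0.9,-6,0],0],[5,[0.6,-4,0],0],[5,[0.3,-2,0],0],[5,[0,0,0],0]]'|sed -n 1,2p;  python3 -m crank '[[5,[0,0,0],0],[5,[0,0,0],0],[5,[0,0,0],0]]'; python3 -c "
from h import *
a=snap('side','s11.png',(350,160,470,290),5);cv2.imwrite('pics/s11f.png',a)
a=snap('wrist','w11.png',(200,120,440,320),3.3);cv2.imwrite('pics/w11f.png',a)
a=snap('scene','c11.png',(270,150,380,230),7)
" 2>/dev/null
```

```text
clock: 23.25
position: [0.5533, -0.2254, 0.2563]
clock: 23.55
position: [0.5533, -0.225, 0.2564]
orientation: [[-0.98, -0.2, 0.0], [-0.2, 0.98, 0.0], [-0.0, 0.0, -1.0]]
force: [0.1, 0.5, -7.0]
finger_gap: 0.0153
```

View pics/s11.png

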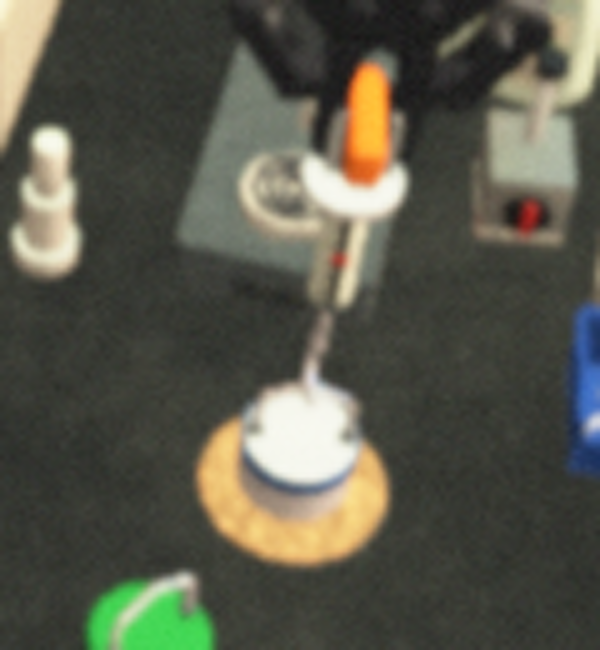

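View pics/w11.png

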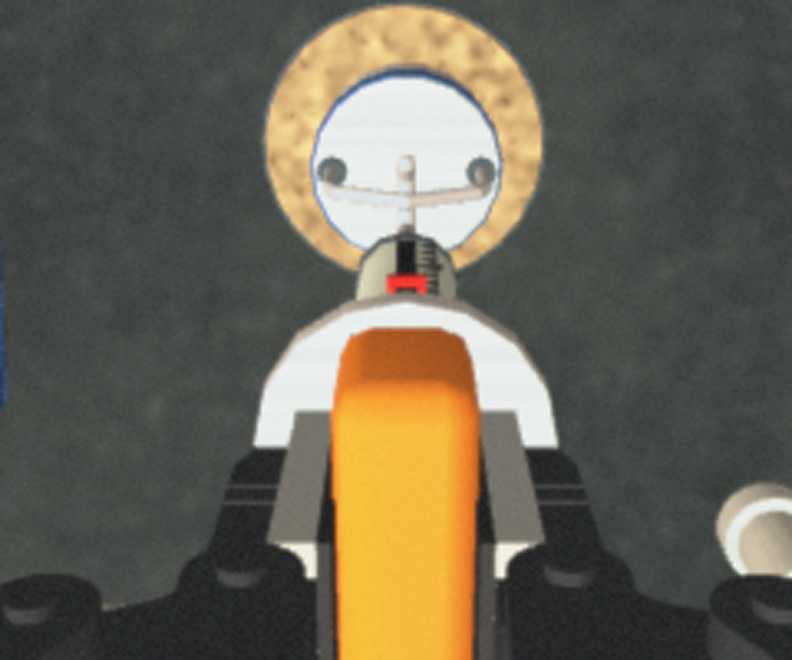

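View pics/c11.png

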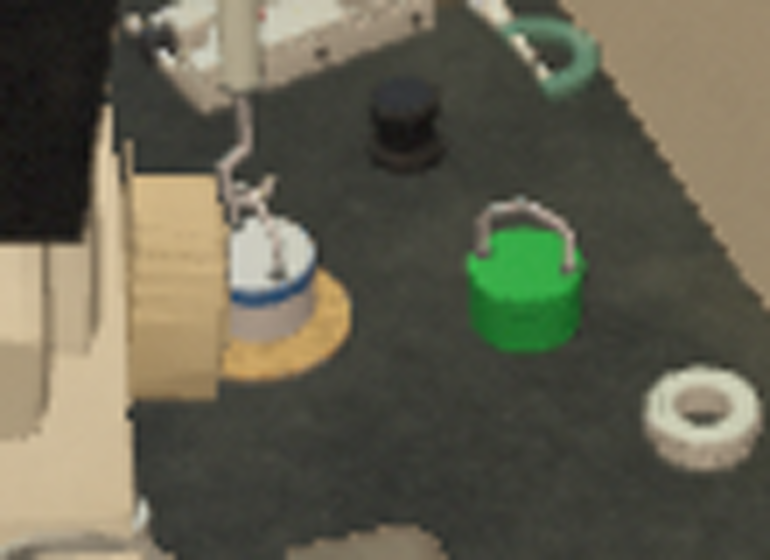

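Run:
```python
from h import *
w=lambda u,v:(u/3.3+200,v/3.3+120)
print('top',ray('wrist',w(407,163),.046),'pad L/R/T',[ray('wrist',w(*p),.004)[:2] for p in [(264,145),(543,145),(403,4)]])
im=cv2.imread('pics/w11f.png');h=cv2.cvtColor(im,cv2.COLOR_BGR2HSV)
m=cv2.inRange(h,(10,50,100),(28,200,255)); m[:115]=0;m[205:]=0;m[:,:270]=0;m[:,375:]=0
ys,xs=np.nonzero(cv2.morphologyEx(m,cv2.MORPH_OPEN,np.ones((3,3))))
P=np.array([ray('wrist',(x,y),.004)[:2] for x,y in zip(xs,ys)])*1000; print(cv2.minEnclosingCircle(P.astype(np.float32)))
hh=cv2.convexHull(P.astype(np.float32))[:,0]
A=np.c_[2*hh,np.ones(len(hh))];s=np.linalg.lstsq(A,(hh**2).sum(1),rcond=None)[0];print(s[:2],np.sqrt(s[2]+s[0]**2+s[1]**2))
# side: canister top
s_=lambda u,v:(u/5+350,v/5+160)
print('side top',ray('side',s_(301,435),.046))
b=cv2.imread('pics/side0.png');save(b,'s0m.png',(370,80,500,230),4.6)
for n,uv in [('side',(418,140)),('side',(428,103))]:
  for z in (.05,.1,.15,.2,.25): print(uv,z,ray(n,uv,z))
```

```text
top [ 0.54977656 -0.2252857   0.046     ] pad L/R/T [array([ 0.56170094, -0.27102705]), array([ 0.5430658 , -0.18060362]), array([ 0.50770068, -0.23518375])]
((552.6918334960938, -226.09642028808594), 46.121299743652344)
[ 552.70045308 -226.12154882] 45.784360439408616
side top [ 0.55188065 -0.22684208  0.046     ]
(418, 140) 0.05 [ 0.93481751 -0.17306722  0.05      ]
(418, 140) 0.1 [ 0.87758622 -0.17716617  0.1       ]
(418, 140) 0.15 [ 0.82035492 -0.18126511  0.15      ]
(418, 140) 0.2 [ 0.76312363 -0.18536406  0.2       ]
(418, 140) 0.25 [ 0.70589233 -0.18946301  0.25      ]
(428, 103) 0.05 [ 1.11508221 -0.17069041  0.05      ]
(428, 103) 0.1 [ 1.04872248 -0.17490972  0.1       ]
(428, 103) 0.15 [ 0.98236275 -0.17912903  0.15      ]
(428, 103) 0.2 [ 0.91600302 -0.18334833  0.2       ]
(428, 103) 0.25 [ 0.84964329 -0.18756764  0.25      ]
```

View pics/s0m.png

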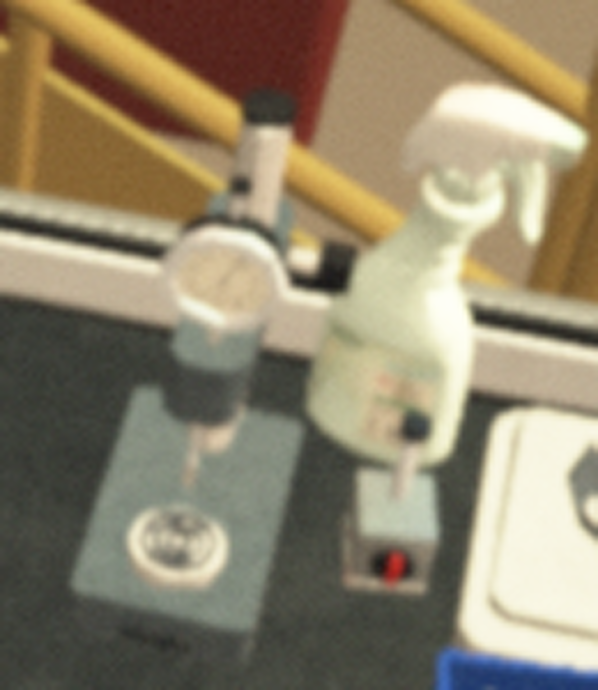

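Run:
```python
from h import *
b=cv2.imread('pics/w5.png');save(b,'w5m.png',(0,170,180,400),2.5)
```

```text
(no output)
```

View pics/w5m.png

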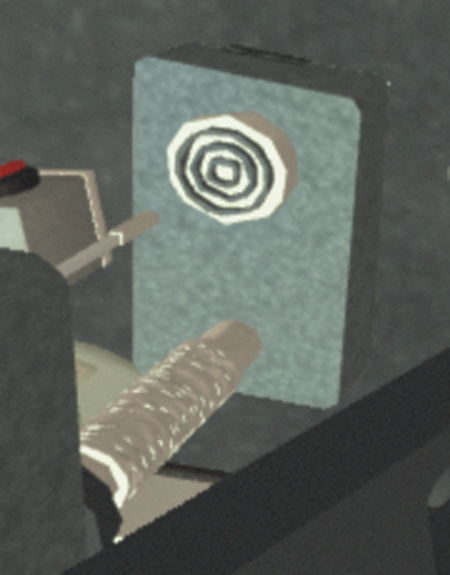

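Canister is at about (0.551,-0.226) and the pad at (0.553,-0.226), so it sits well inside the 18 mm margin. Lowering.

```bash
python3 -m crank '[[5,[0,0,-1],0],[5,[0,0,-1],0],[5,[0,0,-1],0],[5,[0,0,-1],0],[5,[0,0,-1],0],[5,[0,0,-1],0],[5,[0,0,-1],0],[5,[0,0,-1],0],[5,[0,0,-1],0],[5,[0,0,-1],0],[5,[0,0,-2],0],[5,[0,0,-2],0],[5,[0,0,-2],0],[5,[0,0,-2],0],[5,[0,0,-2],0],[5,[0,0,0],0]]'; python3 -m crank '[[5,[0,0,-3],0],[5,[0,0,-3],0],[5,[0,0,-3],0],[5,[0,0,-3],0],[5,[0,0,-3],0],[5,[0,0,-3],0],[5,[0,0,-3],0],[5,[0,0,-3],0],[5,[0,0,-3],0],[5,[0,0,-3],0],[5,[0,0,-3],0],[5,[0,0,-3],0],[5,[0,0,-1.8],0],[5,[0,0,0],0],[5,[0,0,0],0]]'; python3 -c "
from h import *
a=snap('side','s12.png',(350,160,470,290),5)
a=snap('wrist','w12.png',(200,120,440,320),3.3);cv2.imwrite('pics/w12f.png',a)
a=snap('scene','c12.png',(270,150,380,230),7)
" 2>/dev/null
```

```text
clock: 25.3
position: [0.5532, -0.2254, 0.2361]
orientation: [[-0.98, -0.2, -0.0], [-0.2, 0.98, 0.0], [0.0, 0.0, -1.0]]
force: [-0.9, 0.1, -5.0]
finger_gap: 0.0152
clock: 26.8
position: [0.5533, -0.2254, 0.1986]
orientation: [[-0.98, -0.2, 0.0], [-0.2, 0.98, 0.0], [-0.0, 0.0, -1.0]]
force: [0.1, 1.3, -2.2]
finger_gap: 0.0153
```

View pics/s12.png

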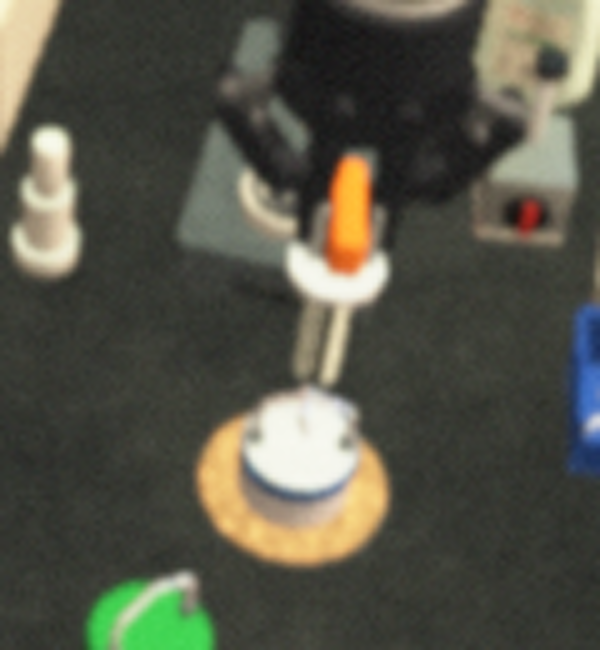

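View pics/w12.png

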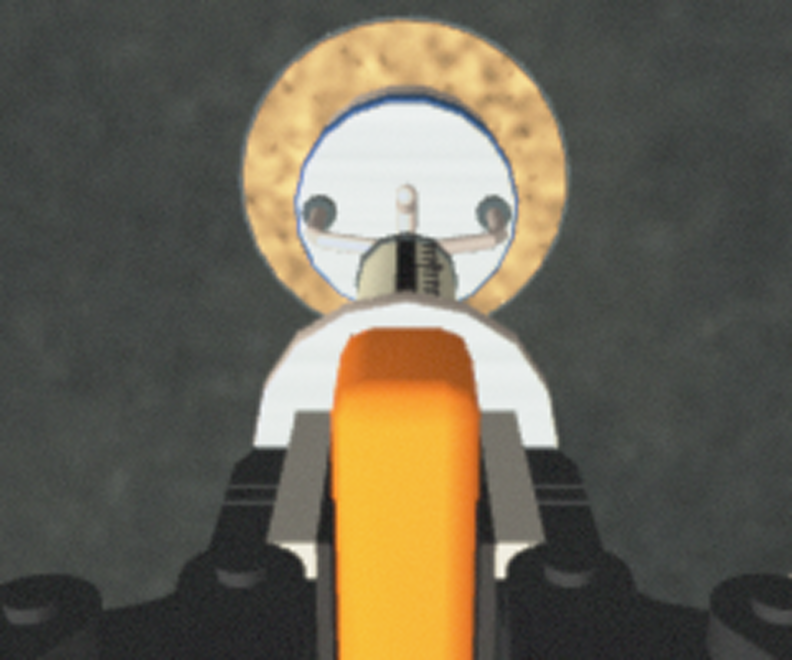

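View pics/c12.png

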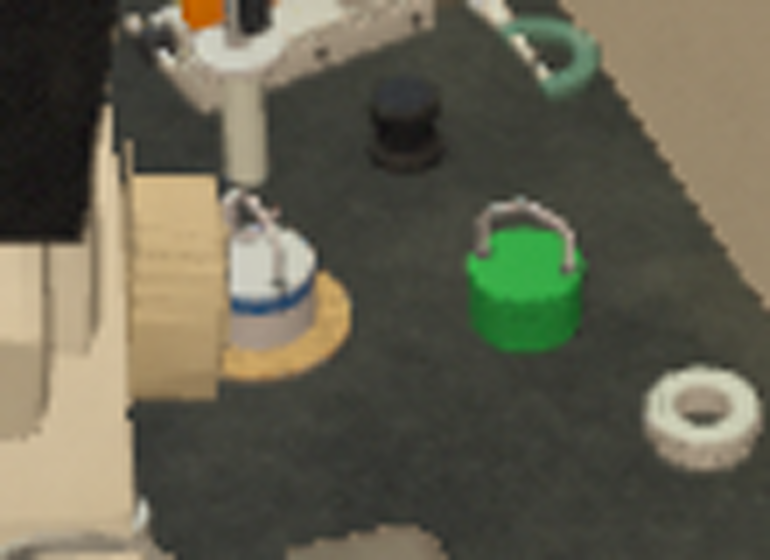

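The canister rests on the pad with cork visible all round, and the hook is slack. Unhooking along +x.

```bash
python3 -m crank '[[5,[2.5,0.5,0],0],[5,[4.9,1,0],0],[5,[4.9,1,0],0],[5,[4.9,1,0],0],[5,[4.9,1,0],0],[5,[4.9,1,0],0],[5,[4.9,1,0],0],[5,[0,0,0],0],[5,[0,0,0],0]]'; python3 -c "
from h import *
a=snap('side','s13.png',(350,160,470,290),5)
a=snap('wrist','w13.png',(200,60,440,300),2.5)
" 2>/dev/null
```

```text
clock: 27.85
position: [0.5852, -0.2188, 0.1984]
orientation: [[-0.98, -0.2, -0.0], [-0.2, 0.98, 0.0], [0.0, 0.0, -1.0]]
force: [-0.1, -0.3, -1.2]
finger_gap: 0.0154
```

View pics/s13.png

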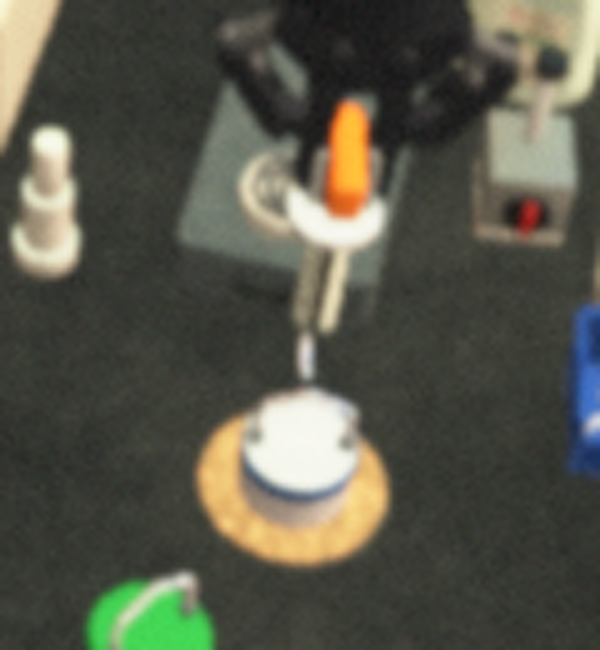

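View pics/w13.png

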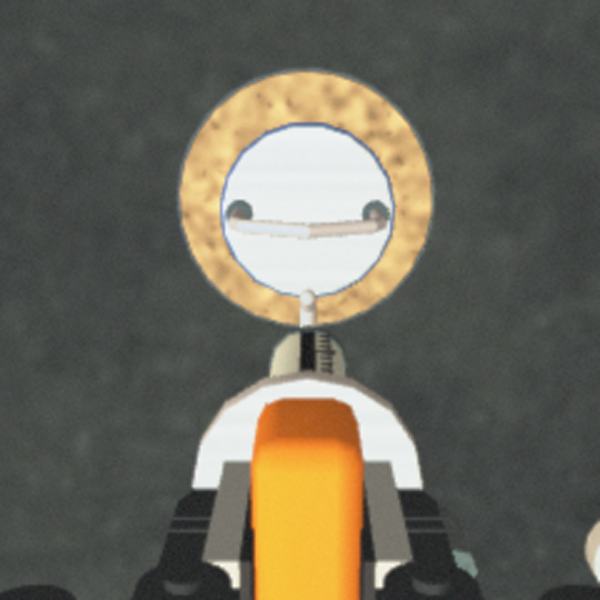

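```bash
python3 -m crank '[[5,[0,0,20],0],[5,[0,0,36],0],[5,[0,0,36],0],[5,[0,0,20],0],[5,[-8,20,0],0],[5,[-14,39,0],0],[5,[-14,39,0],0],[5,[-14,39,0],0],[5,[-14,39,0],0],[5,[-14,39,0],0],[5,[-14,39,0],0],[5,[-14,39,0],0],[5,[-14,39,0],0.115],[5,[-14,39,0],0.115],[5,[-14,39,0],0.116],[5,[-14,39,0],0],[5,[-14,30,0],0],[5,[-6.7,14.4,0],0],[5,[0,0,0],0],[5,[0,0,0],0]]'; python3 -c "
from h import *
a=snap('wrist','w14.png')
" 2>/dev/null
```

```text
clock: 29.95
position: [0.4023, 0.2744, 0.3107]
orientation: [[-0.854, -0.521, 0.0], [-0.521, 0.854, -0.0], [-0.0, -0.0, -1.0]]
force: [0.3, -0.6, -2.3]
finger_gap: 0.015
```

View pics/w14.png

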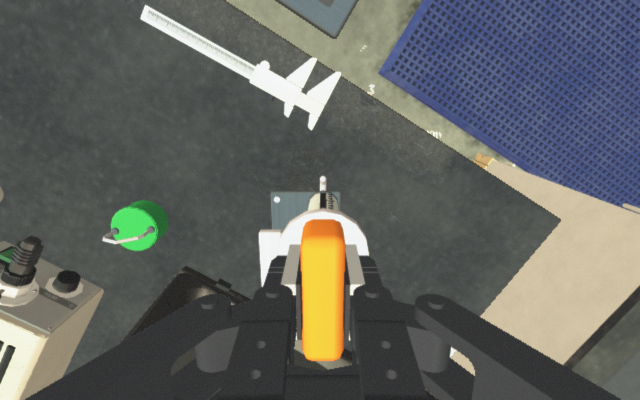

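```bash
python3 -m crank '[[5,[5,-10,0],0],[5,[5.2,-9.8,0],0],[5,[0,0,-30],0],[5,[0,0,-35],0],[5,[0,0,-30],0],[5,[0,0,-18],0],[5,[0,0,-10.5],0],[5,[0,0,0],0],[5,[0,0,0],0],[5,[0,0,0],0]]'; python3 -c "
from h import *
a=snap('wrist','w15.png',(180,120,480,400),2)
" 2>/dev/null
```

```text
clock: 31.0
position: [0.4137, 0.2548, 0.1883]
orientation: [[-0.854, -0.52, 0.002], [-0.52, 0.854, 0.001], [-0.002, -0.0, -1.0]]
force: [0.1, 0.2, -1.9]
finger_gap: 0.0151
```

View pics/w15.png

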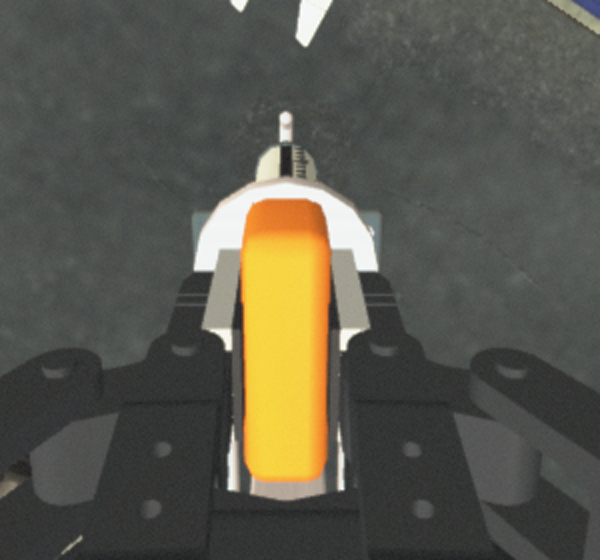

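```bash
python3 -m crank '[[5,[8.5,5.2,0],0],[5,[8.5,5.2,0],0],[5,[8.5,5.2,0],0],[5,[8.5,5.2,0],0],[5,[0,0,0],0]]' | grep -E 'pos|force'; python3 -m crank '[[5,[8.5,5.2,0],0],[5,[8.5,5.2,0],0],[5,[8.5,5.2,0],0],[5,[8.5,5.2,0],0],[5,[0,0,0],0],[5,[0,0,0],0],[5,[0,0,0],0]]'; python3 -c "
from h import *
a=snap('wrist','w16.png',(180,120,480,400),2)
" 2>/dev/null
```

```text
position: [0.4482, 0.2764, 0.1868]
force: [1.7, 0.7, -1.7]
clock: 32.25
position: [0.4803, 0.2962, 0.1869]
orientation: [[-0.854, -0.52, -0.001], [-0.52, 0.854, -0.0], [0.001, 0.0, -1.0]]
force: [-0.7, 0.3, -1.6]
finger_gap: 0.0152
```

View pics/w16.png

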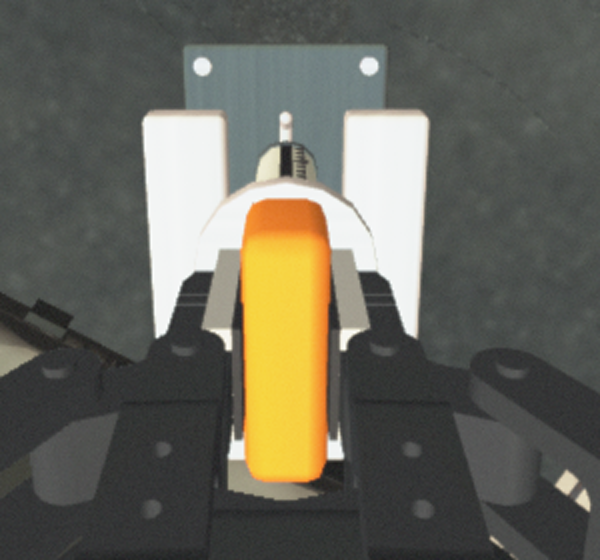

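The view matches the pre-removal one (w4), so I lower onto the seat.

```bash
python3 -m crank '[[5,[0,0,-4],0],[5,[0,0,-3],0],[5,[0,0,-2],0],[5,[0,0,-1.5],0],[5,[0,0,-0.7],0],[5,[0,0,0],0],[5,[0,0,0],0]]'
```

```text
clock: 33.0
position: [0.4807, 0.2964, 0.1759]
orientation: [[-0.854, -0.52, 0.0], [-0.52, 0.854, 0.0], [-0.0, 0.0, -1.0]]
force: [-0.3, -0.4, -1.5]
finger_gap: 0.0152
```

```bash
python3 -m crank '[[5,[0,0,-0.4],0],[5,[0,0,0],0],[5,[0,0,0],0]]'|grep -E 'pos|for'; python3 -c "
from mon import *
mon(8)" 2>/dev/null
```

```text
position: [0.4808, 0.2964, 0.1755]
force: [-0.7, -0.0, -1.2]
pos [0.4808 0.2964 0.1755] F [ 0.3   0.1  -1.02] sd 0.49 blue nan nan 0
```

```bash
python3 -m crank '[[5,[0,0,-0.4],0],[5,[0,0,0],0],[18,[0,0,0],0],[24,[0,0,0],0],[40,[0,0,0],0],[50,[0,0,0],0],[50,[0,0,0],0],[50,[0,0,0],0]]'; python3 -c "
from h import *
a=snap('wrist','w17.png',(180,120,480,400),2)
" 2>/dev/null
```

```text
clock: 34.5
position: [0.4807, 0.2963, 0.175]
orientation: [[-0.854, -0.52, -0.0], [-0.52, 0.854, 0.0], [0.0, 0.0, -1.0]]
force: [0.8, -0.0, 0.4]
finger_gap: 0.0498
```

View pics/w17.png

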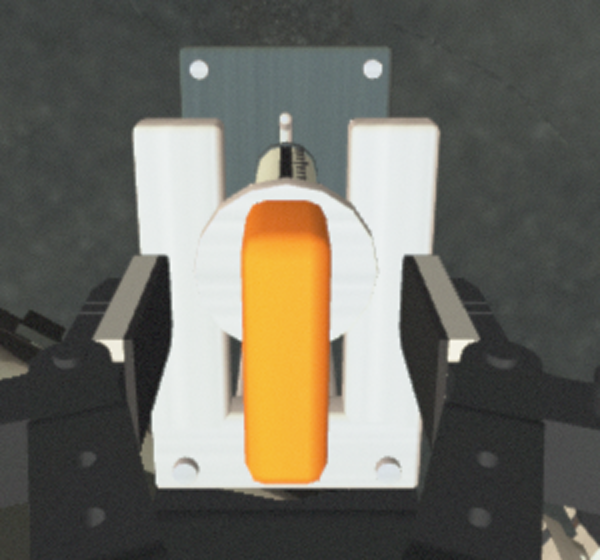

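The scale is seated in the fork and centred. Retreating straight up, then a final check.

```bash
python3 -m crank '[[50,[0,0,5],0],[50,[0,0,15],0],[50,[0,0,30],0],[50,[0,0,35],0],[50,[0,0,40],0],[50,[-20,0,30],0],[50,[-20,0,20],0],[50,[-15,0,0],0],[50,[0,0,0],0],[50,[0,0,0],0],[50,[0,0,0],0],[50,[0,0,0],0]]'; python3 -c "
from h import *
a=snap('wrist','w18.png');a=snap('side','s18.png')
" 2>/dev/null
```

```text
clock: 35.75
position: [0.4261, 0.2962, 0.3492]
orientation: [[-0.854, -0.52, -0.001], [-0.52, 0.854, -0.0], [0.001, 0.0, -1.0]]
force: [0.1, -0.5, -0.3]
finger_gap: 0.0501
```

View pics/w18.png

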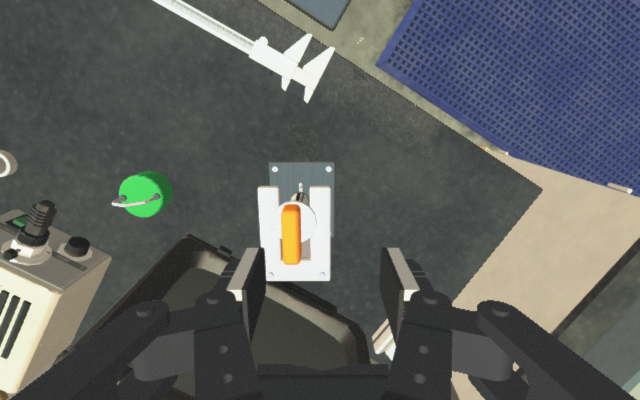

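View pics/s18.png

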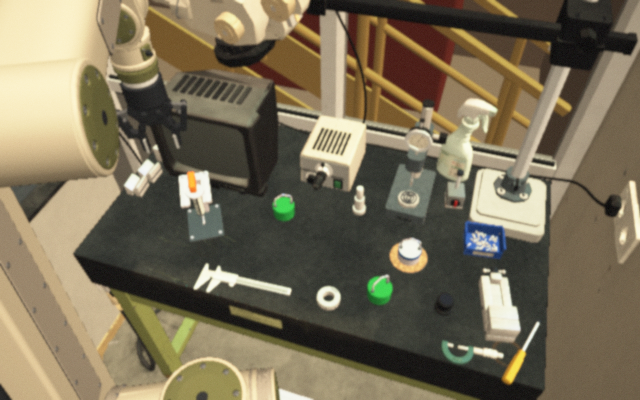

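Scale hangs in the fork at (193,185), the canister stands on the pad at (409,252), everything else is unmoved, and the arm is clear. Handing in.

```bash
python3 -c "
from h import *
print(close_job())"
```

```text
the job is handed in; nothing more can be done
None
```

The canister is on the cork pad and the scale is back in its stand's fork. I handed the job in at about 36 s on the clock; no verdict was reported.

- **Weighing:** I hooked the blue-banded canister and lifted it slowly. The force levelled off at about 4.9 N, so the mass is roughly 0.5 kg and the reading about 35 mm, well below overload.
- **Height:** The canister hung still for more than 2 s. Arm height and force gave 9.6 mm clearance, and the bottom edge in the side picture gave about 9 mm. The blue band's shift gave only about 7 mm, but I trusted it less. All three are below 1.5 cm. I carried it at that same height.
- **Set-down:** Before lowering, it was measured about 2 mm from the pad's centre, where the margin is 18 mm. Pictures after unhooking showed cork all round it.
- **Scale:** The last view before letting go matched the view from when I first lifted it off. After release, the collar was seated centrally in the fork.
- **Last check:** The final side picture showed the green look-alikes and the other things where they were at the start, and the arm was clear of everything.

My long travel move back to the stand ended about 20 mm off because I miscounted the rows. It happened above everything in its path and I corrected it before descending.

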